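# Pack the colour kit case

## Robot

A 6-joint arm with a two-finger parallel gripper is mounted at the origin on the work surface. World frame = base frame: x ahead of the robot, y to its left, z up, the work surface at z = 0. Lengths are in mm, angles in rad, forces in N, time in s.
With the tool pointing down it reaches from about 350 to 975 mm from the base axis. Payload 7.1 kg.
Tool frame: the origin (TCP) lies at the very end of the fingers, on their centre line; the grasp point (between the pads) lies 19 mm behind it; x points along the fingers, z is the direction in which the jaws open and shut, and the axes are right-handed (so a half turn about x gives the same grasp; the last joint's range is limited). The gripper opens to 88 mm and grips with 3 to 60 N. Pads are 20 mm wide; open, the fingers measure 115 mm over their backs; the gripper's body (75 mm by 178 mm) begins 61 mm behind the grasp point.
Start: joints at [1.098, 0.423, 1.63, -0, 1.089, -0.019], TCP at [273.957, 561.74, 222.675] pointing down, gripper open.
Joint ranges: [-3, 3], [-0.9, 2.11], [0.09, 2.58], [-1.31, 4.45], [0.11, 2.69], [-2.54, 2.54]. Speed limits (rad/s): [2.39, 2.39, 3.01, 3.14, 3.14, 3.14].

## Interface

Orientations are given as a rotation vector (axis times angle).
In Python, from workcell import * gives the robot as it stands.
- The arm moves only by the shell command python3 -m crank 'ROWS'. ROWS is JSON, a list of rows, each a list of 3 entries, a list of its own where there are three numbers: the shift along the tool's x, y, z in cm, then the turn, a rotation vector about the tool's x, y, z in degrees, then the finger opening in cm, from 0 to 8.78. In form: [[[dx, dy, dz], [rx, ry, rz], claw], ...]. A call has 1 to 5 rows; each row shifts and turns the commanded pose from where the row before left it, along the tool's axes as they then stand; what a row does not reach is not made up. A row lasts 1/8 s, in which the tool goes at most 62.5 mm and 10.7 degrees, less where a joint would pass 70% of its speed; a pose out of reach is approached as far as the arm can. A call with a gripper value outside its range is refused whole. The fingers move at their own pace and stop on an object; the grip force is fixed at half the most. Time passes only in rows, so rows that do not move let the fingers close. It gives the time, the measured TCP pose, the force and the opening at its end, in the units of the state.
- get_obs(): the state, without advancing time (a new reading comes with each control period).
- get_image(name): name is "scene" or "top" or "wrist"; returns a dict with "pixels" (420x560x3 uint8, red, green, blue), "mtx" (3x3 intrinsics, pixels), "view" (4x4, takes a point from world to camera coordinates). Camera axes: x right, y down, z forward; pixel columns grow to the right and rows downward; lengths in mm; the calibration is good to about 2 mm. The wrist camera is an equidistant fisheye: a pixel r from the principal point sees the ray r / f radians off the axis. A picture is of the moment at which its call begins. There is no depth.
- close_job(): hands the job in, once; it reports no verdict.
The state is a dict: "t": time; "qpos": joint angles; "qvel": joint speeds; "joint_torque": joint torques, N m; "ee_pos": TCP position; "orientation": TCP orientation; "ft_force": force on the tool from outside, world axes, zero at the start; "moment": the same for the moment, N m; "width": finger opening in mm.
Only numpy, scipy, OpenCV 4.12 (cv2) and the standard library are available. Lean on these libraries where they do the work, as an engineer would, in place of code of your own. Each camera call takes 0.05 s, during which the arm holds its last target.

## Task

Open the clear-lidded kit case, take the used-up metal tin out and put it in the small steel bin, and pack all the cartons and square bottles lying on the table into the case: each lying flat in a pocket of its own size (long, medium or short), right down on the pocket's floor. Then shut the lid fully. Do not knock over the standing jars or sweep them away.

Things in the scene. Friction and masses are not known exactly. Their poses are not given: they have to be found in the camera images.
- lid (a joint): hinge of the case's lid: 0 shut, grows as it opens, stop at 1.95 rad (past upright it leaves more room over the rear pockets). Starts shut or ajar (up to 0.3). The hinge is stiff: the lid stays at any angle where it is left; moving it takes about 3 to 5 N at its grip.
- lid_hinge (a point): point on the lid's hinge axis, mid-width, 24 mm above the table, at the case's rear (far) edge; turns with the lid. Shut, its axes are the case's; opening turns it about its +y. The lid is a clear grey-edged shell, 196 mm (towards -x) x 250 mm, 34 mm deep.
- lid_grip (a point): pinch point on the lid's grip: a grey fin standing on the lid near its front edge, 24 mm long (x), 16 mm thick (y: pinch across this), 40 mm high. The point is 26 mm above the lid's face, 14 mm below the fin's top; when shut, 175 mm in front of and 60 mm above the hinge axis. Turns with the lid; pinched, the fin can pivot between the pads.
- case: the black kit case's fixed base, on the robot's right (y below 0.05; goods and bin are to its left), 196 (x) x 250 (y) mm, rim 24 mm high, wall 4 mm; origin centre of its underside, x axis from front to hinge. Three fixed dark inserts lie side by side across y, 80 mm apart, in varying order: one long pocket; two with a short (front) and a medium (rear) pocket. Pocket floors 7 mm, wall tops 22 mm above the table; walls 30 mm thick across y.
- long_pocket (a point): centre of the floor of the long pocket, 174 (x) x 50 (y) mm; axes as the case's. At the start the used-up tin stands in it.
- tin_center (a point): centre of the used-up bare metal tin, 42 x 42 x 38 mm high, 60 g, centre 19 mm above its underside.
- bin: small fixed open steel bin, 110 x 110 mm, 40 mm high, wall 4 mm, floor 4 mm; origin centre of its underside, axes along its sides.
- carton_long_center (a point): centre of the long white carton, 164 x 40 x 40 mm, lying on the table, 100 to 200 g. x along its length; square in section, so any long face may be up. Absent in some starts.
- short_pocket_a (a point): centre of the floor of a short pocket, 70 (x) x 50 (y) mm; axes as the case's.
- medium_pocket_a (a point): centre of the floor of a medium pocket, 98 (x) x 50 (y) mm; axes as the case's.
- flask_a_center (a point): centre of a white square-section bottle lying down, 88 mm long over all, body 66 x 40 x 40 mm (from 44 mm behind the point to 22 mm ahead), round black cap 28 mm across to +x; 75 to 155 g. x along its length; square in section, so any long face may be up. Absent in some starts.
- carton_short_a_center (a point): centre of a short white carton, 60 x 40 x 40 mm, 50 to 100 g, lying on the table. x along its length; square in section, so any long face may be up. Absent in some starts.
- jar_a: bystander: jar with black lid, 52 mm across, 60 mm high, standing among the goods; origin centre of its underside.
- short_pocket_b (a point): centre of the floor of a short pocket, 70 (x) x 50 (y) mm; axes as the case's.
- medium_pocket_b (a point): centre of the floor of a medium pocket, 98 (x) x 50 (y) mm; axes as the case's.
- flask_b_center (a point): centre of a white square-section bottle lying down, 88 mm long over all, body 66 x 40 x 40 mm (from 44 mm behind the point to 22 mm ahead), round black cap 28 mm across to +x; 75 to 155 g. x along its length; square in section, so any long face may be up. Absent in some starts.
- carton_short_b_center (a point): centre of a short white carton, 60 x 40 x 40 mm, 50 to 100 g, lying on the table. x along its length; square in section, so any long face may be up. Absent in some starts.
- jar_b: bystander: jar with black lid, 52 mm across, 60 mm high, standing among the goods; origin centre of its underside.
Things that resemble listed ones, but are neither listed nor needed, are in the scene too. What is shaped like the part that bears carton_long_center but red is not meant.

How it is judged (in metres and radians):
On the way, in this order (a step that is already met when the one before it is completed fails the run):
1. the lid is opened (beyond 1.2 rad) (value of joint lid above 1.2 rad), for 0.2 s.
2. with the lid open (beyond 1.0 rad), the tin is in the bin and every carton and bottle lies in a pocket of its size (x of carton_long_center in the frame of long_pocket between -0.013 and 0.013 m and y of carton_long_center in the frame of long_pocket between -0.013 and 0.013 m and z of carton_long_center in the frame of long_pocket between 0.012 and 0.028 m and ((x of flask_a_center in the frame of medium_pocket_a between -0.013 and 0.013 m and y of flask_a_center in the frame of medium_pocket_a between -0.013 and 0.013 m and z of flask_a_center in the frame of medium_pocket_a between 0.012 and 0.028 m) or (x of flask_a_center in the frame of medium_pocket_b between -0.013 and 0.013 m and y of flask_a_center in the frame of medium_pocket_b between -0.013 and 0.013 m and z of flask_a_center in the frame of medium_pocket_b between 0.012 and 0.028 m)) and ((x of flask_b_center in the frame of medium_pocket_a between -0.013 and 0.013 m and y of flask_b_center in the frame of medium_pocket_a between -0.013 and 0.013 m and z of flask_b_center in the frame of medium_pocket_a between 0.012 and 0.028 m) or (x of flask_b_center in the frame of medium_pocket_b between -0.013 and 0.013 m and y of flask_b_center in the frame of medium_pocket_b between -0.013 and 0.013 m and z of flask_b_center in the frame of medium_pocket_b between 0.012 and 0.028 m)) and ((x of carton_short_a_center in the frame of short_pocket_a between -0.013 and 0.013 m and y of carton_short_a_center in the frame of short_pocket_a between -0.013 and 0.013 m and z of carton_short_a_center in the frame of short_pocket_a between 0.012 and 0.028 m) or (x of carton_short_a_center in the frame of short_pocket_b between -0.013 and 0.013 m and y of carton_short_a_center in the frame of short_pocket_b between -0.013 and 0.013 m and z of carton_short_a_center in the frame of short_pocket_b between 0.012 and 0.028 m)) and ((x of carton_short_b_center in the frame of short_pocket_a between -0.013 and 0.013 m and y of carton_short_b_center in the frame of short_pocket_a between -0.013 and 0.013 m and z of carton_short_b_center in the frame of short_pocket_a between 0.012 and 0.028 m) or (x of carton_short_b_center in the frame of short_pocket_b between -0.013 and 0.013 m and y of carton_short_b_center in the frame of short_pocket_b between -0.013 and 0.013 m and z of carton_short_b_center in the frame of short_pocket_b between 0.012 and 0.028 m)) and x of tin_center in the frame of bin between -0.055 and 0.055 m and y of tin_center in the frame of bin between -0.055 and 0.055 m and z of tin_center in the frame of bin between 0 and 0.05 m and value of joint lid above 1 rad), for 0.2 s.
3. the lid is shut (below 0.06 rad) (value of joint lid below 0.06 rad), for 0.2 s.
At the end, for the whole second after the job is handed in: Lid shut (below 0.06 rad); every present carton and bottle at rest in a pocket of its size, its centre within 13 mm of the pocket's centre along and across and 12 to 28 mm above the pocket's floor; the tin at rest inside the bin (x of carton_long_center in the frame of long_pocket between -0.013 and 0.013 m and y of carton_long_center in the frame of long_pocket between -0.013 and 0.013 m and z of carton_long_center in the frame of long_pocket between 0.012 and 0.028 m and ((x of flask_a_center in the frame of medium_pocket_a between -0.013 and 0.013 m and y of flask_a_center in the frame of medium_pocket_a between -0.013 and 0.013 m and z of flask_a_center in the frame of medium_pocket_a between 0.012 and 0.028 m) or (x of flask_a_center in the frame of medium_pocket_b between -0.013 and 0.013 m and y of flask_a_center in the frame of medium_pocket_b between -0.013 and 0.013 m and z of flask_a_center in the frame of medium_pocket_b between 0.012 and 0.028 m)) and ((x of flask_b_center in the frame of medium_pocket_a between -0.013 and 0.013 m and y of flask_b_center in the frame of medium_pocket_a between -0.013 and 0.013 m and z of flask_b_center in the frame of medium_pocket_a between 0.012 and 0.028 m) or (x of flask_b_center in the frame of medium_pocket_b between -0.013 and 0.013 m and y of flask_b_center in the frame of medium_pocket_b between -0.013 and 0.013 m and z of flask_b_center in the frame of medium_pocket_b between 0.012 and 0.028 m)) and ((x of carton_short_a_center in the frame of short_pocket_a between -0.013 and 0.013 m and y of carton_short_a_center in the frame of short_pocket_a between -0.013 and 0.013 m and z of carton_short_a_center in the frame of short_pocket_a between 0.012 and 0.028 m) or (x of carton_short_a_center in the frame of short_pocket_b between -0.013 and 0.013 m and y of carton_short_a_center in the frame of short_pocket_b between -0.013 and 0.013 m and z of carton_short_a_center in the frame of short_pocket_b between 0.012 and 0.028 m)) and ((x of carton_short_b_center in the frame of short_pocket_a between -0.013 and 0.013 m and y of carton_short_b_center in the frame of short_pocket_a between -0.013 and 0.013 m and z of carton_short_b_center in the frame of short_pocket_a between 0.012 and 0.028 m) or (x of carton_short_b_center in the frame of short_pocket_b between -0.013 and 0.013 m and y of carton_short_b_center in the frame of short_pocket_b between -0.013 and 0.013 m and z of carton_short_b_center in the frame of short_pocket_b between 0.012 and 0.028 m)) and x of tin_center in the frame of bin between -0.055 and 0.055 m and y of tin_center in the frame of bin between -0.055 and 0.055 m and z of tin_center in the frame of bin between 0 and 0.05 m and value of joint lid below 0.06 rad and linear speed of each of carton_long, flask_a, flask_b, carton_short_a, carton_short_b, tin below 0.03 m/s); the robot touches nothing.
It fails at once if a standing jar is knocked over (tilted beyond 0.8 rad) or swept more than 10 cm away (angle between any of jar_a, jar_b's own z axis and vertical above 0.8 rad or distance of any of jar_a, jar_b from where it was at the start of the episode above 0.1 m).
Of carton_long, flask_a, flask_b, carton_short_a, carton_short_b only 3 to 5 are there at a start; the rules pass over those that are not, and their reading is None.
At some moment in a run one of carton_long, flask_a, flask_b, carton_short_a, carton_short_b may be knocked a few centimetres aside while the robot is not near it.
Once in a run the grip may slacken for a moment while it holds something.
It also fails if it takes over 210 s, if anything falls off the work surface, if the arm or the gripper's body presses on something with over 40 N, if the wrist force passes 120 N, or if a joint passes its speed limit or range.

## Working session

There is one attempt and no reset: what is moved stays moved. The work goes in short steps, Python scripts to look and compute and a shell command to move; the robot and the scene stay as the last step left them, time stands still between calls to the robot, and variables do not carry over. Pictures are saved under pics/ and viewed, and the job is handed in when it is done.

```bash
ls; mkdir -p pics
cat > h.py <<'E'
from workcell import *
import numpy as np, cv2
from scipy.spatial.transform import Rotation as R
def snap(name,fn,scale=1,crop=None):
    im=get_image(name); np.savez('pics/'+fn+'.npz',**{k:np.array(v) for k,v in im.items()})
    p=im['pixels'][:,:,::-1]
    if crop: p=p[crop[1]:crop[3],crop[0]:crop[2]]
    if scale!=1: p=cv2.resize(p,None,fx=scale,fy=scale,interpolation=cv2.INTER_CUBIC)
    cv2.imwrite('pics/'+fn+'.png',p); return im
def load(fn):
    d=np.load('pics/'+fn+'.npz'); return {k:d[k] for k in d}
def ray(im,u,v):
    K=np.array(im['mtx']);V=np.array(im['view'])
    d=np.array([(u-K[0,2])/K[0,0],(v-K[1,2])/K[1,1],1.])
    Rm=V[:3,:3];o=-Rm.T@V[:3,3]
    return o,Rm.T@d
def at(im,u,v,z):
    o,d=ray(im,u,v); s=(z-o[2])/d[2]; return (o+s*d).round(1)
def proj(im,P):
    K=np.array(im['mtx']);V=np.array(im['view'])
    c=V[:3,:3]@np.array(P,float)+V[:3,3]; return (K@c/c[2])[:2].round(1)
E
python3 - <<'E'
from h import *
print(get_obs())
for n in ['scene','top','wrist']:
    im=snap(n,n+'0'); print(n,np.array(im['mtx']).round(1).tolist(),np.array(im['view']).round(3).tolist())
E
```

```text
pics
{'t': 0.0, 'qpos': array([ 1.09801895e+00,  4.23815696e-01,  1.63068164e+00,  1.96261403e-05,
        1.08860549e+00, -1.90263107e-02]), 'qvel': array([-0.00024998, -0.00017031, -0.00089631,  0.00175143,  0.00065517,
        0.00024758]), 'joint_torque': array([-2.96428167e-03, -5.44627869e+01, -2.73667163e+01,  6.42909086e-02,
        2.28904327e-02, -1.15188604e-04]), 'ee_pos': array([273.69712709, 561.26895682, 221.92068479]), 'orientation': array([-0.86959449,  1.39167404,  0.86834683]), 'ft_force': array([-0.29819021,  0.28923614,  1.04330172]), 'moment': array([-0.02139182,  0.01626579, -0.00832318]), 'width': 87.58034288007616}
scene [[414.7, 0.0, 281.8], [0.0, 414.7, 209.0], [0.0, 0.0, 1.0]] [[-0.888, 0.46, 0.017, 425.269], [0.315, 0.634, -0.706, -168.493], [-0.335, -0.621, -0.708, 1323.668], [0.0, 0.0, 0.0, 1.0]]
top [[416.6, 0.0, 284.0], [0.0, 416.6, 205.2], [0.0, 0.0, 1.0]] [[-0.003, -1.0, -0.005, 93.877], [-0.994, 0.004, -0.113, 528.818], [0.113, 0.005, -0.994, 1205.405], [0.0, 0.0, 0.0, 1.0]]
wrist [[325.2, 0.0, 276.2], [0.0, 325.2, 208.6], [0.0, 0.0, 1.0]] [[0.439, 0.898, -0.001, -624.337], [0.856, -0.418, 0.304, -36.409], [0.273, -0.135, -0.953, 392.592], [0.0, 0.0, 0.0, 1.0]]
```

View pics/top0.png

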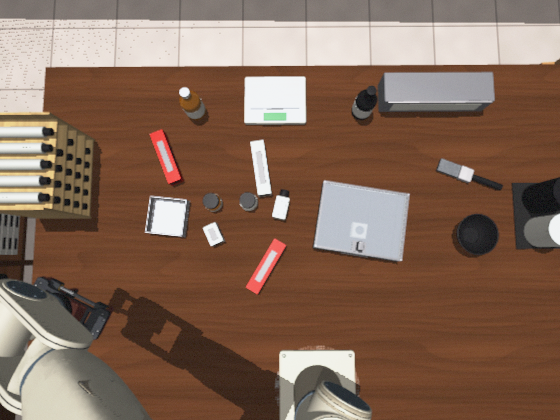

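View pics/scene0.png

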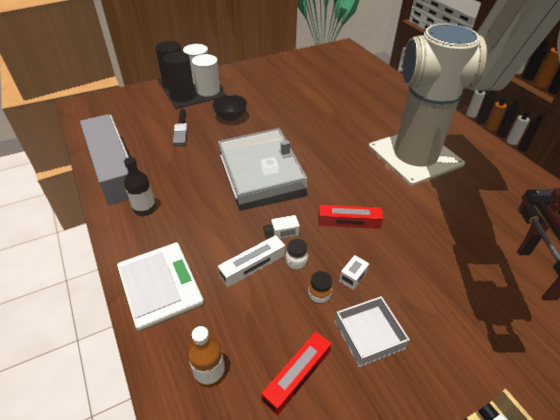

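View pics/wrist0.png

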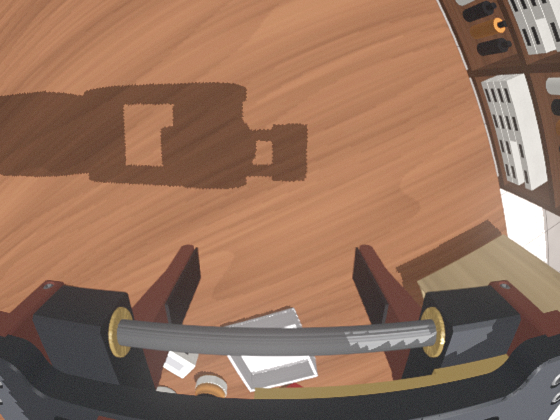

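The top view shows the case at about (362,222), with its fin at (359,245) and the tin at (359,230). It also shows the long white carton at (261,168), a flask at (282,205), a short carton at (213,234), jars at (212,202) and (248,202), and the bin at (168,217). The red boxes are decoys. I'll zoom in for corners.

Run:
```python
from h import *
im=load('top0')
p=im['pixels'][:,:,::-1]
cv2.imwrite('pics/z1.png',cv2.resize(p[120:280,140:300],None,fx=3.75,fy=3.75,interpolation=cv2.INTER_CUBIC))
cv2.imwrite('pics/z2.png',cv2.resize(p[165:275,300:420],None,fx=5,fy=5,interpolation=cv2.INTER_CUBIC))
p=load('scene0')['pixels'][:,:,::-1]
cv2.imwrite('pics/z3.png',cv2.resize(p[120:220,210:310],None,fx=6,fy=6,interpolation=cv2.INTER_CUBIC))
```

```text
(no output)
```

View pics/z1.png

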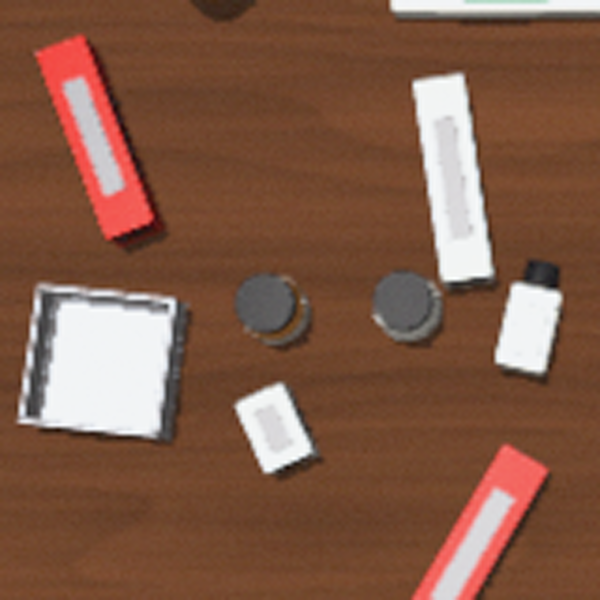

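View pics/z2.png

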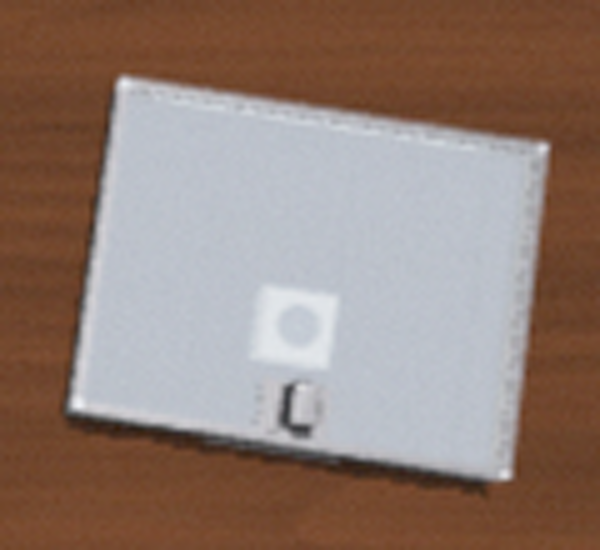

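View pics/z3.png

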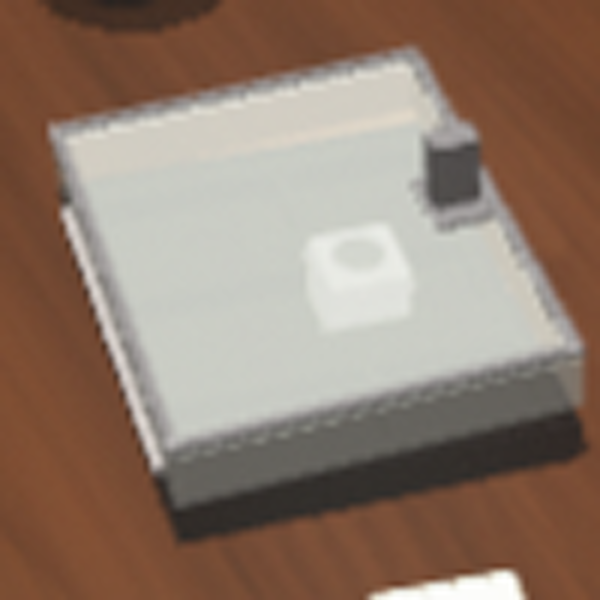

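Run:
```python
from h import *
im=load('top0'); s=load('scene0')
def z2(u,v): return (u+.5)/5+300-.5,(v+.5)/5+165-.5
def z1(u,v): return (u+.5)/3.75+140-.5,(v+.5)/3.75+120-.5
def z3(u,v): return (u+.5)/6+210-.5,(v+.5)/6+120-.5
def tri(a,b):
    o1,d1=ray(im,*a);o2,d2=ray(s,*b)
    t=np.linalg.lstsq(np.stack([d1,-d2],1),o2-o1,rcond=None)[0]
    p,q=o1+t[0]*d1,o2+t[1]*d2
    return ((p+q)/2).round(1),round(np.linalg.norm(p-q),1)
# order rl, rr, fr, fl ; scene: rl?(165,445 is? )
C=[(122,78),(547,147),(507,478),(75,412)]
print('lid z58',[at(im,*z2(*c),58).tolist() for c in C])
S=[(168,447),(53,128),(413,52),(582,348)]
for c,d in zip(C,S): print(tri(z2(*c),z3(*d)))
print('fin top',tri(z2(303,402),z3(450,140)), at(im,*z2(303,402),100))
print('tin top',[at(im,*z2(*c),45).tolist() for c in [(262,288),(340,295),(332,366),(250,358)]])
print('bin z40',[at(im,*z1(*c),40).tolist() for c in [(37,287),(183,297),(170,437),(20,422)]])
print('long z40',[at(im,*z1(*c),40).tolist() for c in [(413,81),(464,74),(494,275),(445,282)]])
print('flask z40',[at(im,*z1(*c),40).tolist() for c in [(512,276),(561,287),(543,374),(496,365)]],'cap end',at(im,*z1(543,263),34))
print('short z40',[at(im,*z1(*c),40).tolist() for c in [(235,404),(283,383),(313,452),(268,473)]])
print('jars z60',[at(im,*z1(*c),60).tolist() for c in [(266,303),(403,299)]])
```

```text
lid z58 [[599.0, -25.2, 58.0], [557.4, -271.3, 58.0], [366.9, -241.4, 58.0], [405.2, 4.5, 58.0]]
(array([598.5, -24.9,  62.1]), np.float64(0.5))
(array([ 557.2, -270.6,   60.7]), np.float64(0.4))
(array([ 367.8, -238.7,   69.5]), np.float64(1.6))
(array([405.6,   4.8,  68.8]), np.float64(1.4))
fin top (array([ 410.2, -118.1,  105.8]), np.float64(1.4)) [ 409.7 -118.8  100. ]
tin top [[476.9, -106.2, 45.0], [472.7, -151.5, 45.0], [431.4, -145.8, 45.0], [436.2, -98.4, 45.0]]
bin z40 [[556.5, 489.2, 40.0], [548.1, 373.8, 40.0], [438.2, 381.5, 40.0], [450.3, 498.9, 40.0]]
long z40 [[721.4, 193.8, 40.0], [726.9, 153.0, 40.0], [564.6, 129.0, 40.0], [559.2, 167.6, 40.0]]
flask z40 [[563.7, 114.8, 40.0], [554.9, 76.3, 40.0], [486.3, 90.7, 40.0], [493.5, 127.4, 40.0]] cap end [574.9  90.4  34. ]
short z40 [[463.7, 331.2, 40.0], [480.0, 294.0, 40.0], [426.1, 269.8, 40.0], [410.0, 304.6, 40.0]]
jars z60 [[540.6, 304.7, 60.0], [543.3, 198.7, 60.0]]
```

```bash
cat >> h.py <<'E'
def Rdown(yaw_deg,flip=False):
    # tool z axis (jaw) horizontal at angle yaw_deg+90 (i.e. across an item whose x axis has yaw)
    a=np.deg2rad(yaw_deg+90+(180 if flip else 0)); z=np.array([np.cos(a),np.sin(a),0]); x=np.array([0,0,-1.]); y=np.cross(z,x)
    return np.stack([x,y,z],1)
def cur():
    o=get_obs(); return o, np.array(o['ee_pos']), R.from_rotvec(o['orientation']).as_matrix()
def goto(pos=None,yaw=None,RT=None):
    o,p,Rc=cur()
    if RT is None:
        RT=Rc if yaw is None else min([Rdown(yaw),Rdown(yaw,True)],key=lambda M:R.from_matrix(Rc.T@M).magnitude())
    rv=np.rad2deg(R.from_matrix(Rc.T@RT).as_rotvec())
    print('t %.2f pos %s w %.1f F %s q6 %.2f'%(o['t'],p.round(1),o['width'],np.round(o['ft_force'],1),o['qpos'][5]))
    print('turn',rv.round(1),'rows',np.ceil(np.linalg.norm(rv)/10.5))
    if pos is not None:
        d=np.array(pos)-p
        print('then shift cm (tool axes after turn)',(RT.T@d/10).round(2),'| with current axes',(Rc.T@d/10).round(2),'dist',np.linalg.norm(d).round(0))
E
python3 - <<'E'
from h import *
goto([410,-118,220],-9)
print(Rdown(-9).round(2)); print(cur()[2].round(2))
E
```

```text
t 0.15 pos [273.8 561.4 222.1] w 87.8 F [0.1 0.2 0.4] q6 -0.02
turn [-17.   -0.1  -0. ] rows 2.0
then shift cm (tool axes after turn) [  0.21 -24.08 -64.97] | with current axes [  0.27 -42.03 -55.09] dist 693.0
[[ 0.   -0.99  0.16]
 [ 0.    0.16  0.99]
 [-1.    0.    0.  ]]
[[-0.   -0.9   0.44]
 [-0.    0.44  0.9 ]
 [-1.    0.   -0.  ]]
```

```bash
python3 -m crank '[[[0,-2,-5.4],[-8.5,0,0],8.7],[[0,-2,-5.4],[-8.5,0,0],8.7],[[0,-2,-5.4],[0,0,0],8.7],[[0,-2,-5.4],[0,0,0],8.7],[[0,-2,-5.4],[0,0,0],8.7]]'; python3 -m crank '[[[0,-2,-5.4],[0,0,0],8.7],[[0,-2,-5.4],[0,0,0],8.7],[[0,-2,-5.4],[0,0,0],8.7],[[0,-2,-5.4],[0,0,0],8.7],[[0,0,0],[0,0,0],8.7]]'; python3 -c "
from h import *
goto([410,-118,160],-9)"
```

```text
t: 0.78
ee_pos: [305.0, 275.8, 222.7]
orientation: [-1.093, 1.279, 1.093]
ft_force: [0.1, -0.2, 0.8]
width: 87.0
t: 1.4
ee_pos: [350.6, 48.4, 222.8]
orientation: [-1.087, 1.283, 1.087]
ft_force: [-0.9, 0.5, 0.2]
width: 87.1
t 1.40 pos [350.6  48.4 222.8] w 87.1 F [-0.9  0.5  0.2] q6 -1.30
turn [-0.4 -0.   0. ] rows 1.0
then shift cm (tool axes after turn) [  6.28  -8.47 -15.5 ] | with current axes [  6.28  -8.58 -15.44] dist 187.0
```

```bash
python3 -m crank '[[[0,-2.1,-4],[0,0,0],6],[[0,-2.1,-4],[0,0,0],6],[[2,-2.1,-4],[0,0,0],6],[[4.2,-2.1,-3.5],[0,0,0],6],[[0,0,0],[0,0,0],6]]'; python3 -c "
from h import *
goto([410,-118,95],-9)
snap('wrist','w1')"
```

```text
t: 2.02
ee_pos: [408.1, -114.7, 157.9]
orientation: [-1.088, 1.283, 1.096]
ft_force: [-0.4, 0.8, -0.7]
width: 60.1
t 2.02 pos [ 408.1 -114.7  157.9] w 60.1 F [-0.4  0.8 -0.7] q6 -1.71
turn [-0.1  0.1 -0.3] rows 1.0
then shift cm (tool axes after turn) [ 6.29 -0.24 -0.3 ] | with current axes [ 6.29 -0.27 -0.3 ] dist 63.0
```

View pics/w1.png

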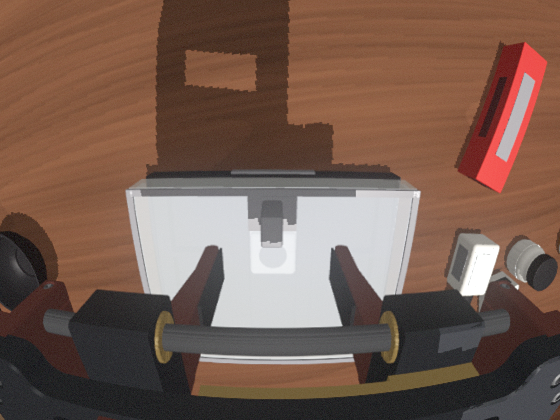

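The fin is at about (271,220), centred between the fingers. I'll descend and pinch it.

```bash
python3 -m crank '[[[4,-0.1,-0.2],[0,0,0],6],[[4,-0.1,-0.1],[0,0,0],6],[[0.2,0,0],[0,0,0],2.5],[[0,0,0],[0,0,0],1],[[0,0,0],[0,0,0],1]]'; python3 -m crank '[[[0,0,0],[0,0,0],0.8],[[0,0,0],[0,0,0],0.8],[[0,0,0],[0,0,0],0.8]]'; python3 -c "
from h import *
goto([410,-118,74],-9)"
```

```text
t: 2.7
ee_pos: [411.7, -117.8, 80.4]
orientation: [-1.095, 1.277, 1.091]
ft_force: [0.2, 0.3, -0.2]
width: 33.5
t: 3.08
ee_pos: [410.8, -118.6, 79.3]
orientation: [-1.094, 1.279, 1.091]
ft_force: [-2.3, -5.4, 2.2]
width: 15.4
t 3.08 pos [ 410.8 -118.6   79.3] w 15.4 F [-2.3 -5.4  2.2] q6 -1.72
turn [-0.  -0.   0.1] rows 1.0
then shift cm (tool axes after turn) [0.53 0.09 0.05] | with current axes [0.53 0.09 0.05] dist 5.0
```

```bash
python3 -m crank '[[[0,0,0],[0,0,0],3],[[0.6,0,0],[0,0,0],3],[[0,0,0],[0,0,0],0.8],[[0,0,0],[0,0,0],0.8],[[0,0,0],[0,0,0],0.8]]'; python3 -c "
from h import *
goto([410,-118,74],-9)
import numpy as np
# circle path: hinge in case frame
for th0 in [0.05]:
  f=lambda th:np.array([24+175*np.sin(th)+60*np.cos(th), -175*np.cos(th)+60*np.sin(th)])
  ths=np.arange(th0,1.96,0.19)
  P=np.array([f(t) for t in ths]); d=np.diff(P,axis=0)
  for t,q,e in zip(ths,P,d): print(round(t,2),q.round(0),'row x,y cm',(-e/10).round(2))
"
```

```text
t: 3.7
ee_pos: [410.1, -118.5, 72.4]
orientation: [-1.093, 1.281, 1.093]
ft_force: [-0.7, -8.4, -4.2]
width: 15.8
t 3.70 pos [ 410.1 -118.5   72.4] w 15.8 F [-0.7 -8.4 -4.2] q6 -1.72
turn [-0. -0. -0.] rows 1.0
then shift cm (tool axes after turn) [-0.16  0.02  0.04] | with current axes [-0.16  0.02  0.04] dist 2.0
0.05 [  93. -172.] row x,y cm [-3.12 -1.61]
0.24 [ 124. -156.] row x,y cm [-2.76 -2.17]
0.43 [ 151. -134.] row x,y cm [-2.3  -2.65]
0.62 [ 175. -108.] row x,y cm [-1.76 -3.04]
0.81 [192. -77.] row x,y cm [-1.16 -3.31]
1.0 [204. -44.] row x,y cm [-0.51 -3.47]
1.19 [209.  -9.] row x,y cm [ 0.16 -3.51]
1.38 [207.  26.] row x,y cm [ 0.82 -3.41]
1.57 [199.  60.] row x,y cm [ 1.45 -3.2 ]
1.76 [185.  92.] row x,y cm [ 2.02 -2.87]
```

```bash
python3 -m crank '[[[-1.6,-0.75,0],[0,0,0],0.8],[[-1.55,-0.85,0],[0,0,0],0.8],[[-1.45,-1.0,0],[0,0,0],0.8],[[-1.35,-1.15,0],[0,0,0],0.8],[[-1.2,-1.25,0],[0,0,0],0.8]]'; python3 -m crank '[[[-1.1,-1.35,0],[0,0,0],0.8],[[-0.95,-1.5,0],[0,0,0],0.8],[[-0.8,-1.55,0],[0,0,0],0.8],[[-0.65,-1.6,0],[0,0,0],0.8],[[-0.5,-1.7,0],[0,0,0],0.8]]';  python3 -c "
from h import *
goto([580+9*.988,-147,73+116],-9)
snap('scene','s1')"
```

```text
t: 4.32
ee_pos: [459.1, -126.5, 143.7]
orientation: [-1.093, 1.282, 1.094]
ft_force: [1.5, -9.7, -11.4]
width: 15.8
t: 4.95
ee_pos: [534.3, -138.9, 183.4]
orientation: [-1.092, 1.284, 1.095]
ft_force: [-5.4, -10.0, -5.2]
width: 16.0
t 4.95 pos [ 534.3 -138.9  183.4] w 16.0 F [ -5.4 -10.   -5.2] q6 -1.69
turn [ 0.  -0.1 -0.2] rows 1.0
then shift cm (tool axes after turn) [-0.56 -5.52  0.06] | with current axes [-0.58 -5.52  0.05] dist 56.0
```

View pics/s1.png

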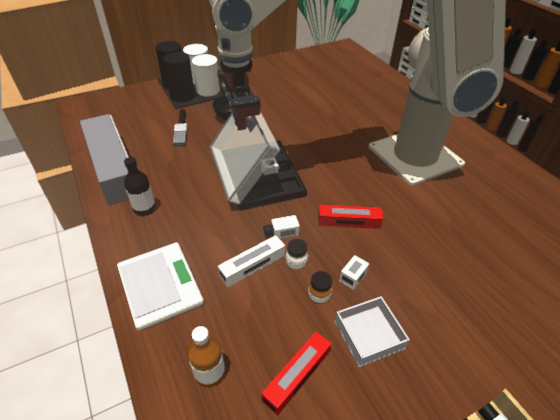

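The lid is swinging open well, with the grip holding at about (250,110). I'll carry on to the stop.

```bash
python3 -m crank '[[[-0.3,-1.75,0],[0,0,0],0.8],[[-0.15,-1.75,0],[0,0,0],0.8],[[0,-1.75,0],[0,0,0],0.8],[[0.15,-1.75,0],[0,0,0],0.8],[[0.3,-1.7,0],[0,0,0],0.8]]'; python3 -m crank '[[[0.5,-1.7,0],[0,0,0],0.8],[[0.65,-1.65,0],[0,0,0],0.8],[[0.8,-1.6,0],[0,0,0],0.8],[[0.95,-1.5,0],[0,0,0],0.8],[[1.0,-1.45,0],[0,0,0],0.8]]';  python3 -c "
from h import *
goto([580+120*.988,-147-19,145],-9)
snap('scene','s2')
snap('top','t2')"
```

```text
t: 5.62
ee_pos: [621.3, -153.3, 184.4]
orientation: [-1.094, 1.283, 1.093]
ft_force: [-4.4, -8.8, 3.1]
width: 15.7
t: 6.25
ee_pos: [701.3, -166.6, 146.7]
orientation: [-1.097, 1.28, 1.089]
ft_force: [-0.6, -10.3, 6.7]
width: 15.9
t 6.25 pos [ 701.3 -166.6  146.7] w 15.9 F [ -0.6 -10.3   6.7] q6 -1.66
turn [-0.  -0.2  0.2] rows 1.0
then shift cm (tool axes after turn) [0.17 0.28 0.01] | with current axes [0.16 0.28 0.01] dist 3.0
```

View pics/s2.png

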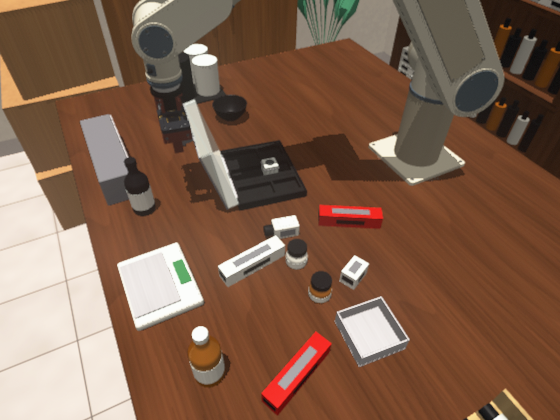

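View pics/t2.png

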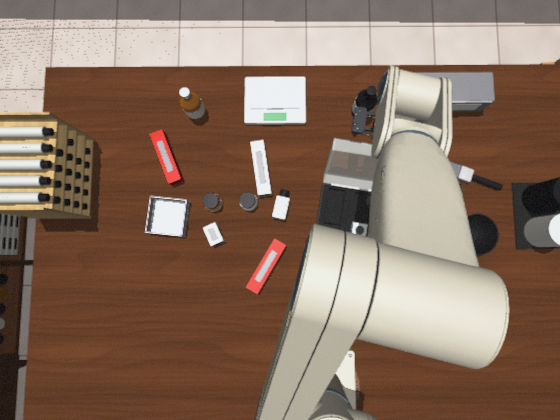

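The lid stands near 1.95, leaning back. I'll release, go up, and look at the open case.

```bash
python3 -m crank '[[[0,0,0],[0,0,0],4],[[0,0,0],[0,0,0],4],[[-2,-0.3,0],[0,0,0],4],[[-4,0,0],[0,0,0],4],[[-5,0,0],[0,0,0],6]]'; python3 -m crank '[[[-1,5,1.5],[0,0,0],6.5],[[0,5,2],[0,0,0],6.5],[[0,5,2],[0,0,0],6.5],[[0,5,2],[0,0,0],6.5],[[0,5,0],[0,0,0],6.5]]';  python3 -c "
from h import *
goto([455,-123,200],-9)
snap('wrist','w3')
snap('top','t3')"
```

```text
t: 6.98
ee_pos: [702.5, -163.7, 256.7]
orientation: [-1.092, 1.28, 1.094]
ft_force: [0.7, -0.8, 0.4]
width: 46.9
t: 7.6
ee_pos: [466.5, -49.6, 266.6]
orientation: [-1.095, 1.277, 1.093]
ft_force: [0.5, -0.4, 0.5]
width: 64.8
t 7.60 pos [466.5 -49.6 266.6] w 64.8 F [ 0.5 -0.4  0.5] q6 -1.55
turn [0.1 0.  0.1] rows 1.0
then shift cm (tool axes after turn) [ 6.66 -0.01 -7.43] | with current axes [ 6.65  0.02 -7.44] dist 100.0
```

View pics/w3.png

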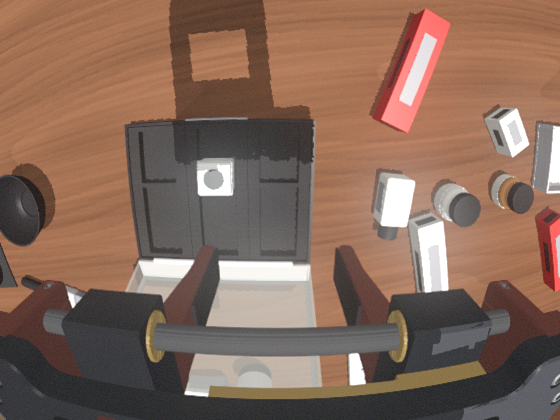

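View pics/t3.png

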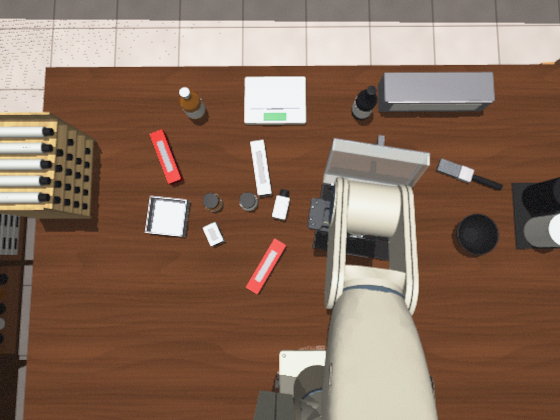

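Wrist view: the lid is open, the long pocket is the middle one with the tin at about (214,178), and the short/medium inserts are on both sides. I'll measure with the fisheye.

```bash
cat >> h.py <<'E'
def wat(im,u,v,z):
    K=np.array(im['mtx']);V=np.array(im['view'])
    dx,dy=(u-K[0,2])/K[0,0],(v-K[1,2])/K[1,1]; r=np.hypot(dx,dy)
    d=np.array([np.sin(r)*dx/r,np.sin(r)*dy/r,np.cos(r)]) if r>1e-9 else np.array([0,0,1.])
    Rm=V[:3,:3];o=-Rm.T@V[:3,3];d=Rm.T@d; return (o+(z-o[2])/d[2]*d).round(1)
E
python3 - <<'E'
from h import *
w=load('w3')
p=w['pixels'][:,:,::-1]
cv2.imwrite('pics/z4.png',cv2.resize(p[105:275,115:325],None,fx=3.5,fy=3.5,interpolation=cv2.INTER_CUBIC))
print('tin top',[wat(w,*c,45).tolist() for c in [(197,162),(233,162),(234,195),(197,195)]])
print('case fl, fr, rl, rr z24',[wat(w,*c,24).tolist() for c in [(313,121),(127,126),(312,262),(139,262)]])
E
```

```text
tin top [[431.4, -141.4, 45.0], [439.1, -97.6, 45.0], [479.7, -104.1, 45.0], [472.2, -150.4, 45.0]]
case fl, fr, rl, rr z24 [[406.7, 6.1, 24.0], [367.7, -233.6, 24.0], [597.2, -19.3, 24.0], [562.5, -271.4, 24.0]]
```

View pics/z4.png

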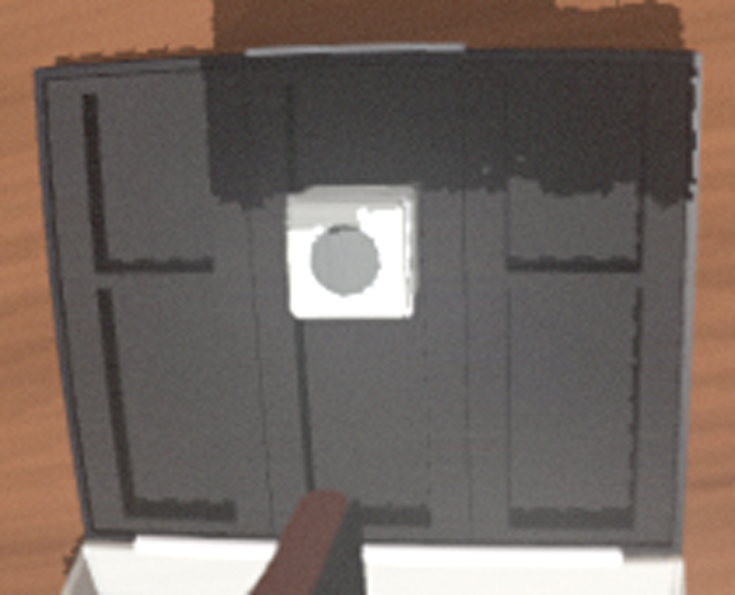

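Run:
```python
from h import *
w=load('w3')
f=lambda u,v,z:wat(w,(u+.5)/3.5+115-.5,(v+.5)/3.5+105-.5,z)
C=np.array([482.5,-131.5]);a=np.deg2rad(-9);M=np.array([[np.cos(a),np.sin(a)],[-np.sin(a),np.cos(a)]])
def show(n,u,v,z):
    P=f(u,v,z);print(n,P,'case',(M@(P[:2]-C)).round(1))
V=np.array(w['view']);print('cam',(-V[:3,:3].T@V[:3,3]).round(0))
show('Lmed rear top',570,526,22);show('Lmed rear floor',570,509,7)
show('Lmed front top',570,290,22)
show('Lshort rear top',570,273,22);show('Lshort rear floor',570,259,7)
show('L right edge(y-)',508,400,22);show('L y+ edge top',640,400,22);show('L y+ floor',633,400,7)
show('R y+ edge',225,400,22)
show('R y- top',100,400,22);show('R y- floor',117,400,7)
show('M y+ ',430,440,22);show('M y- top',303,440,22);show('M y- floor',312,440,7)
show('M rear top',400,525,22);show('R med rear top',180,520,22);show('R short rear top',160,270,22);show('R short rear fl',160,259,7)
show('R short y- top',85,150,22)
```

```text
cam [383. -36. 429.]
Lmed rear top [579.4 -65.4  22. ] case [85.4 80.4]
Lmed rear floor [579.  -65.3   7. ] case [85.  80.5]
Lmed front top [484.6 -50.6  22. ] case [-10.6  80.2]
Lshort rear top [478.2 -49.6  22. ] case [-17.1  80.2]
Lshort rear floor [476.3 -49.2   7. ] case [-19.   80.3]
L right edge(y-) [523.3 -80.5  22. ] case [32.3 56.8]
L y+ edge top [531.2 -31.   22. ] case [ 32.4 106.9]
L y+ floor [536.2 -33.5   7. ] case [ 37.7 105.2]
R y+ edge [ 506.4 -190.5   22. ] case [ 32.8 -54.5]
R y- top [ 498.4 -244.    22. ] case [  33.3 -108.6]
R y- floor [ 503.8 -243.8    7. ] case [  38.6 -107.6]
M y+  [ 534.8 -113.1   22. ] case [48.8 26.4]
M y- top [ 527.4 -163.    22. ] case [ 49.3 -24.1]
M y- floor [ 533.3 -163.9    7. ] case [ 55.2 -24.1]
M rear top [ 568.9 -132.4   22. ] case [85.5 12.6]
R med rear top [ 554.5 -224.1   22. ] case [ 85.6 -80.2]
R short rear top [ 451.1 -203.9   22. ] case [-19.7 -76.4]
R short rear fl [ 449.2 -209.     7. ] case [-20.8 -81.8]
R short y- top [ 399.8 -223.6   22. ] case [ -67.3 -103.9]
```

```bash
python3 -m crank '[[[4,0,-3.7],[0,0,0],6.5],[[4,0,-3.7],[0,0,0],6.5],[[5,0,0],[0,0,0],6.5],[[3.5,0,0],[0,0,0],6.5],[[0,0,0],[0,0,0],6.5]]';  python3 -c "
from h import *
goto([455.5,-123.5,25],-9.2)
snap('wrist','w4')"
```

```text
t: 8.32
ee_pos: [455.6, -124.0, 99.0]
orientation: [-1.09, 1.282, 1.095]
ft_force: [-0.1, 0.5, 0.9]
width: 65.0
t 8.32 pos [ 455.6 -124.    99. ] w 65.0 F [-0.1  0.5  0.9] q6 -1.70
turn [ 0.2  0.  -0.2] rows 1.0
then shift cm (tool axes after turn) [7.4  0.02 0.05] | with current axes [ 7.4  -0.01  0.04] dist 74.0
```

View pics/w4.png

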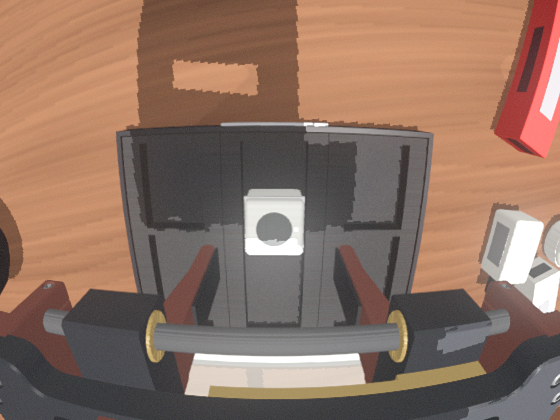

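The tin is centred between the fingers at (274,222). Descend and grip.

```bash
python3 -m crank '[[[4,0,0],[0,0,0],6.5],[[3.4,0,0.05],[0,0,0],6.5],[[0,0,0],[0,0,0],3.5],[[0,0,0],[0,0,0],3.5],[[0,0,0],[0,0,0],3.5]]';python3 -m crank '[[[0,0,0],[0,0,0],3.5],[[0,0,0],[0,0,0],3.5],[[-3,0,0],[0,0,0],3.5],[[-5,0,0],[0,0,0],3.5],[[-5,0,0],[0,0,0],3.5]]';  python3 -c "
from h import *
goto([499,436,155],-5)
snap('wrist','w5')"
```

```text
t: 9.0
ee_pos: [457.8, -124.0, 28.1]
orientation: [-1.095, 1.277, 1.09]
ft_force: [0.7, 0.3, 7.8]
width: 41.6
t: 9.62
ee_pos: [456.0, -123.5, 158.5]
orientation: [-1.093, 1.279, 1.092]
ft_force: [1.2, 0.1, -1.1]
width: 41.6
t 9.62 pos [ 456.  -123.5  158.5] w 41.6 F [ 1.2  0.1 -1.1] q6 -1.70
turn [-4. -0.  0.] rows 1.0
then shift cm (tool axes after turn) [ 0.35  0.6  56.11] | with current axes [ 0.34  4.51 55.94] dist 561.0
```

View pics/w5.png

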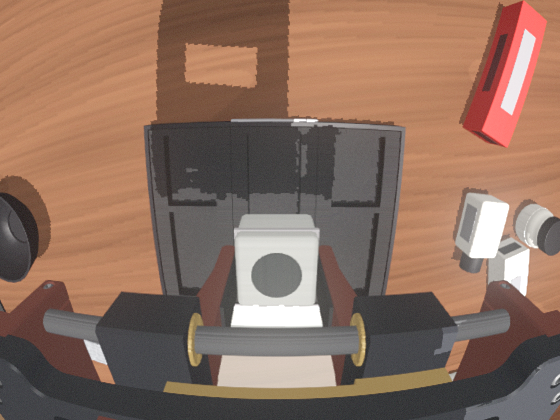

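```bash
python3 -m crank '[[[0,0.45,5.6],[0,0,0],3.5],[[0,0.45,5.6],[0,0,0],3.5],[[0,0.45,5.6],[0,0,0],3.5],[[0,0.45,5.6],[0,0,0],3.5],[[0,0.45,5.6],[0,0,0],3.5]]';python3 -m crank '[[[0,0.45,5.6],[0,0,0],3.5],[[0,0.45,5.6],[0,0,0],3.5],[[0,0.45,5.6],[0,0,0],3.5],[[0,0.45,5.6],[0,0,0],3.5],[[0,0.45,5.5],[0,0,0],3.5]]';  python3 -c "
from h import *
goto([499,436,70],-5)
snap('wrist','w6')"
```

```text
t: 10.3
ee_pos: [477.9, 158.5, 157.3]
orientation: [-1.093, 1.278, 1.092]
ft_force: [1.0, -0.3, -1.6]
width: 41.5
t: 10.92
ee_pos: [499.1, 437.7, 157.2]
orientation: [-1.093, 1.278, 1.093]
ft_force: [0.5, -0.8, -0.2]
width: 41.3
t 10.93 pos [499.1 437.7 157.2] w 41.3 F [ 0.5 -0.8 -0.2] q6 -0.71
turn [-4.   0.1  0.1] rows 1.0
then shift cm (tool axes after turn) [ 8.72 -0.   -0.17] | with current axes [ 8.72 -0.01 -0.17] dist 87.0
```

View pics/w6.png

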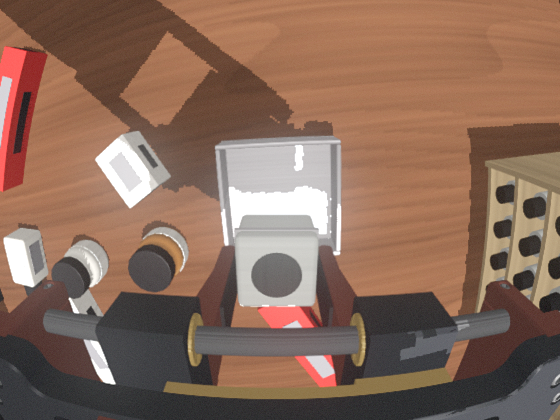

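```bash
python3 -m crank '[[[5,0,-0.1],[-4,0,0],3.5],[[5,0,-0.1],[0,0,0],3.5],[[2.5,0,0],[0,0,0],3.5],[[0,0,0],[0,0,0],5.2],[[0,0,0],[0,0,0],5.2]]';python3 -m crank '[[[-3,0,0],[0,0,0],5.2],[[-5,0,0],[0,0,0],6],[[-5,0,0],[0,0,0],6.5],[[-2,0,0],[0,0,0],6.5],[[0,0,0],[0,0,0],6.5]]';  python3 -c "
from h import *
goto([445,300,180],26)
snap('wrist','w7')"
```

```text
t: 11.6
ee_pos: [499.7, 434.2, 32.9]
orientation: [-1.144, 1.247, 1.144]
ft_force: [-0.5, 0.3, -0.3]
width: 51.7
t: 12.22
ee_pos: [499.8, 434.3, 183.7]
orientation: [-1.144, 1.244, 1.144]
ft_force: [-0.1, -0.1, -0.4]
width: 64.9
t 12.22 pos [499.8 434.3 183.7] w 64.9 F [-0.1 -0.1 -0.4] q6 -0.79
turn [-31.    0.1   0.2] rows 3.0
then shift cm (tool axes after turn) [ 0.37 10.81 -9.67] | with current axes [  0.31   4.29 -13.86] dist 145.0
```

View pics/w7.png

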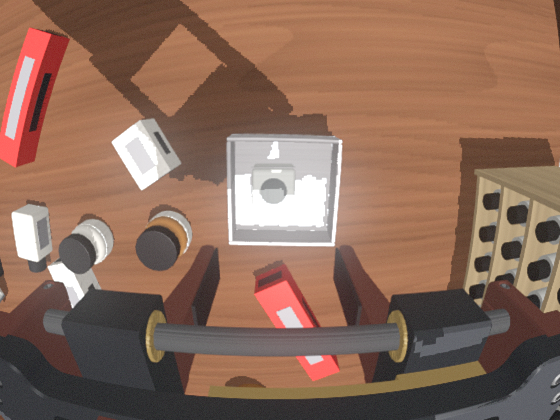

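The tin sits in the bin at (273,185). Next is the short carton.

```bash
python3 -m crank '[[[0,0,0],[-10.3,0,0],6.5],[[0,0,0],[-10.3,0,0],6.5],[[0,0,0],[-10.4,0,0],6.5],[[1,5.4,-4.8],[0,0,0],6.5],[[2,5.4,-4.9],[0,0,0],6.5]]';python3 -m crank '[[[0,0,0],[0,0,0],6.5],[[0,0,0],[0,0,0],6.5]]'; python3 -c "
from h import *
goto([445,300,80],26)
w=snap('wrist','w8')
"
```

```text
t: 12.9
ee_pos: [451.3, 318.7, 153.7]
orientation: [-1.536, 0.961, 1.537]
ft_force: [1.2, -0.9, -0.7]
width: 65.3
t: 13.15
ee_pos: [453.0, 320.4, 155.1]
orientation: [-1.534, 0.961, 1.535]
ft_force: [0.1, 0.5, -0.0]
width: 65.3
t 13.15 pos [453.  320.4 155.1] w 65.3 F [ 0.1  0.5 -0. ] q6 -1.43
turn [-0.  -0.  -0.1] rows 1.0
then shift cm (tool axes after turn) [ 7.51  1.61 -1.48] | with current axes [ 7.51  1.6  -1.48] dist 78.0
```

View pics/w8.png

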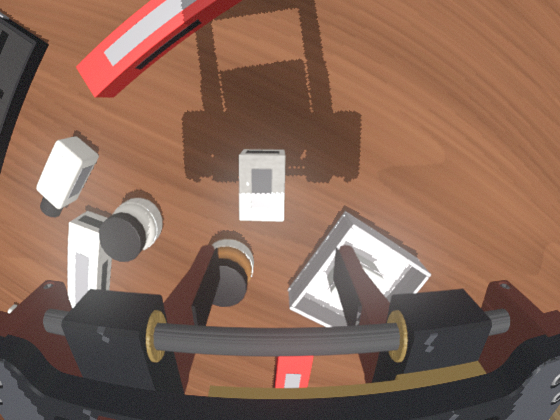

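Run:
```python
from h import *
w=load('w8')
c=np.array([wat(w,*p,40) for p in [(240,159),(285,159),(284,220),(240,220)]]);print(c.tolist(),c.mean(0))
m=(c[2]+c[3])/2-(c[0]+c[1])/2; print(np.rad2deg(np.arctan2(m[1],m[0])))
goto([c[:,0].mean(),c[:,1].mean(),20],26)
```

```text
[[430.4, 274.6, 40.0], [413.6, 309.6, 40.0], [463.8, 333.4, 40.0], [481.3, 297.5, 40.0]] [447.275 303.775  40.   ]
24.793107259843204
t 13.20 pos [453.6 321.2 155.6] w 64.9 F [ 1.4 -0.7 -1.1] q6 -1.43
turn [-0.  0.  0.] rows 1.0
then shift cm (tool axes after turn) [13.56  1.33 -1.28] | with current axes [13.56  1.34 -1.29] dist 137.0
```

```bash
python3 -m crank '[[[4.5,1.45,-1.4],[0,0,0],6.5],[[4.5,0,0],[0,0,0],6.5],[[4.5,0,0],[0,0,0],6.5],[[0,0,0],[0,0,0],3.5],[[0,0,0],[0,0,0],3.5]]';python3 -m crank '[[[0,0,0],[0,0,0],3.5],[[0,0,0],[0,0,0],3.5],[[0,0,0],[0,0,0],3.5]]'; python3 -c "
from h import *
goto([445,300,80],-9)
w=snap('wrist','w9')
"
```

```text
t: 13.82
ee_pos: [447.1, 302.6, 22.0]
orientation: [-1.536, 0.957, 1.535]
ft_force: [0.8, 0.7, 0.4]
width: 48.2
t: 14.2
ee_pos: [447.3, 302.5, 22.9]
orientation: [-1.535, 0.956, 1.533]
ft_force: [-0.1, 2.0, 7.5]
width: 39.8
t 14.20 pos [447.3 302.5  22.9] w 39.8 F [-0.1  2.   7.5] q6 -1.45
turn [35.   0.1  0.2] rows 4.0
then shift cm (tool axes after turn) [-5.71  0.19 -0.28] | with current axes [-5.71  0.3  -0.12] dist 57.0
```

View pics/w9.png

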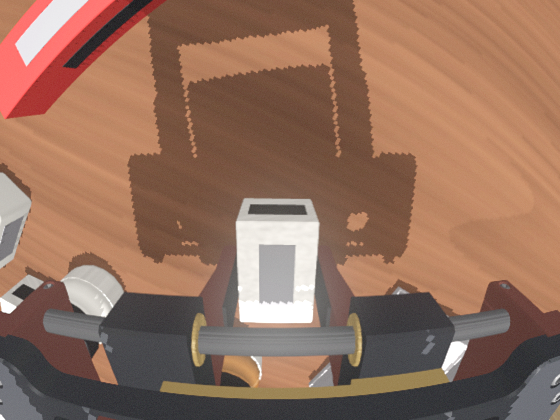

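```bash
python3 -m crank '[[[-4,0,0],[0,0,0],3.5],[[-5,0,0],[8.75,0,0],3.5],[[-3,0,0],[8.75,0,0],3.5],[[0,0,0],[8.75,0,0],3.5],[[0,0,0],[8.75,0,0],3.5]]'; python3 -c "
from h import *
goto([443,-43.7,130],-9)
"
```

```text
t: 14.88
ee_pos: [446.3, 301.6, 142.5]
orientation: [-1.089, 1.279, 1.088]
ft_force: [1.0, -0.6, -1.0]
width: 39.5
t 14.88 pos [446.3 301.6 142.5] w 39.5 F [ 1.  -0.6 -1. ] q6 -0.84
turn [-0.3  0.1  0.1] rows 1.0
then shift cm (tool axes after turn) [  1.25  -5.07 -34.15] | with current axes [  1.21  -5.24 -34.13] dist 346.0
```

```bash
python3 -m crank '[[[0,-0.85,-5.7],[-0.3,0,0],3.5],[[0,-0.85,-5.7],[0,0,0],3.5],[[0,-0.85,-5.7],[0,0,0],3.5],[[0,-0.85,-5.7],[0,0,0],3.5],[[0,-0.85,-5.7],[0,0,0],3.5]]'; python3 -m crank '[[[0,-0.8,-5.6],[0,0,0],3.5],[[2,0,0],[0,0,0],3.5],[[2,0,0],[0,0,0],3.5],[[0,0,0],[0,0,0],3.5],[[0,0,0],[0,0,0],3.5]]'; python3 -c "
from h import *
goto([443,-43.7,60],-9)
w=snap('wrist','w10')
"
```

```text
t: 15.5
ee_pos: [444.6, 11.5, 141.9]
orientation: [-1.098, 1.276, 1.096]
ft_force: [1.5, -1.7, -1.3]
width: 39.7
t: 16.12
ee_pos: [444.5, -43.2, 101.8]
orientation: [-1.097, 1.276, 1.096]
ft_force: [0.3, -0.6, -1.4]
width: 40.0
t 16.12 pos [444.5 -43.2 101.8] w 40.0 F [ 0.3 -0.6 -1.4] q6 -1.54
turn [0.3 0.  0.1] rows 1.0
then shift cm (tool axes after turn) [ 4.18  0.14 -0.08] | with current axes [ 4.18  0.14 -0.08] dist 42.0
```

View pics/w10.png

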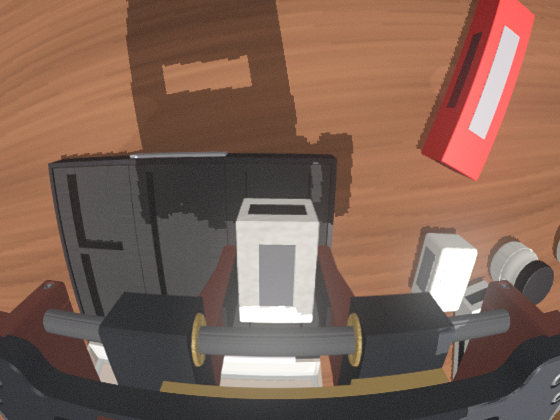

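```bash
python3 -m crank '[[[3,0.1,0],[0.2,0,0],3.5],[[2.5,0.05,0],[0,0,0],3.5],[[0.8,0,0],[0,0,0],3.5],[[0.5,0,0],[0,0,0],3.5],[[0.3,0,0],[0,0,0],3.5]]'; python3 -c "
from h import *
goto([443,-43.7,30],-9)
w=snap('wrist','w11')
w=snap('scene','s11',5,(220,120,320,220))
"
```

```text
t: 16.8
ee_pos: [443.2, -43.0, 30.6]
orientation: [-1.095, 1.278, 1.093]
ft_force: [0.1, -0.6, -0.8]
width: 39.8
t 16.80 pos [443.2 -43.   30.6] w 39.8 F [ 0.1 -0.6 -0.8] q6 -1.54
turn [0.1 0.  0.1] rows 1.0
then shift cm (tool axes after turn) [ 0.06  0.01 -0.07] | with current axes [ 0.06  0.01 -0.07] dist 1.0
```

View pics/w11.png

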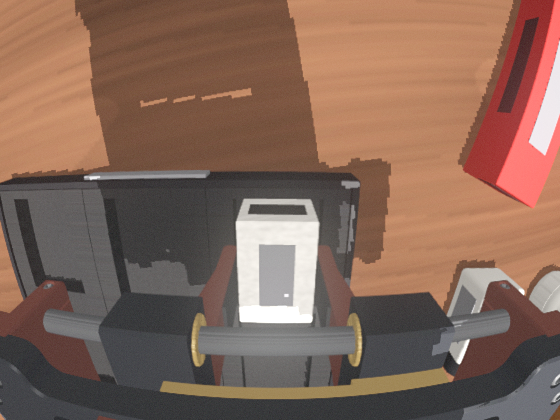

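View pics/s11.png

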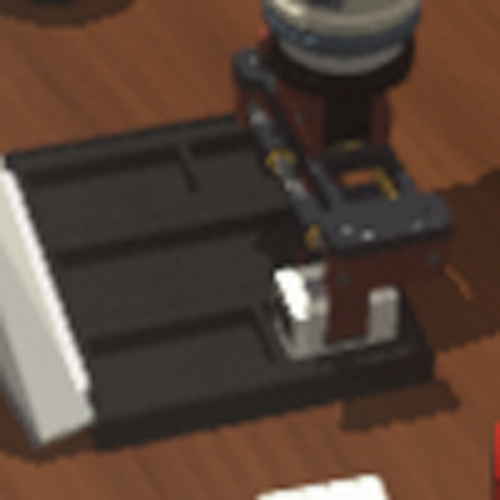

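The carton is entering the pocket at wrist (277,250), with no contact force yet. Lower until it touches, then release.

```bash
python3 -m crank '[[[0.2,0,0],[0,0,0],3.5],[[0.2,0,0],[0,0,0],3.5],[[0,0,0],[0,0,0],3.5]]'; python3 -m crank '[[[0,0,0],[0,0,0],5.2],[[0,0,0],[0,0,0],5.2],[[-3,0,0],[0,0,0],5.2],[[-5,0,0],[0,0,0],5.5],[[-5,0,0],[0,0,0],6]]'; python3 -c "
from h import *
goto([524.5-11*0,102,180],-11)
w=snap('wrist','w12')
w=snap('scene','s12',5,(220,120,320,220))
"
```

```text
t: 17.27
ee_pos: [443.7, -43.2, 28.5]
orientation: [-1.095, 1.277, 1.091]
ft_force: [-5.7, 0.4, 32.8]
width: 39.7
t: 17.9
ee_pos: [442.1, -43.0, 157.1]
orientation: [-1.093, 1.28, 1.095]
ft_force: [1.2, -0.3, -0.1]
width: 59.4
t 17.90 pos [442.1 -43.  157.1] w 59.4 F [ 1.2 -0.3 -0.1] q6 -1.54
turn [ 2.1 -0.  -0.1] rows 1.0
then shift cm (tool axes after turn) [-2.29 -5.32 15.8 ] | with current axes [-2.3  -5.89 15.6 ] dist 168.0
```

View pics/w12.png

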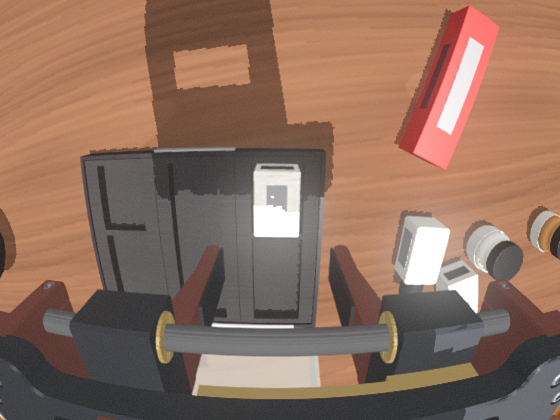

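View pics/s12.png

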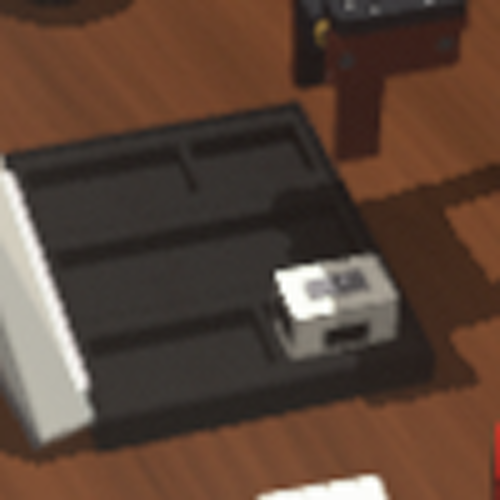

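```bash
cat >> h.py <<'E'
CC=np.array([482,-130.8]);_a=np.deg2rad(-9);CM=np.array([[np.cos(_a),np.sin(_a)],[-np.sin(_a),np.cos(_a)]])
def case(P): return (CM@(np.array(P)[:2]-CC)).round(1)
def wor(x,y): return (CM.T@np.array([x,y])+CC).round(1)
E
python3 - <<'E'
from h import *
w=load('w12');p=w['pixels'][:,:,::-1]
cv2.imwrite('pics/z5.png',np.hstack([cv2.resize(p[150:250,230:330],None,fx=4,fy=4,interpolation=cv2.INTER_CUBIC),cv2.resize(p[205:305,385:485],None,fx=4,fy=4,interpolation=cv2.INTER_CUBIC)]))
E
```

```text
(no output)
```

View pics/z5.png

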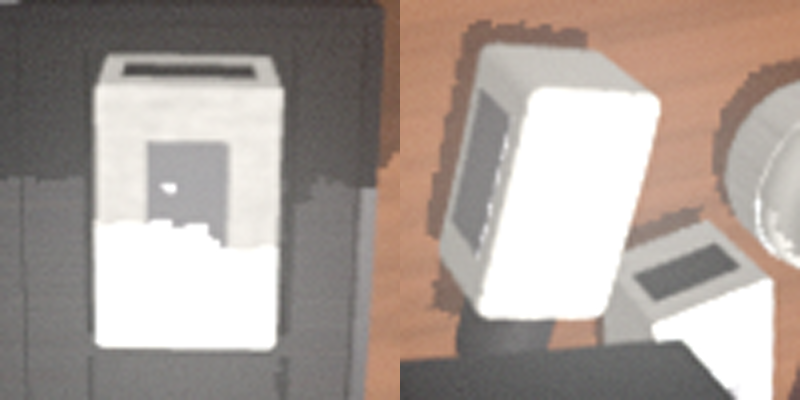

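Run:
```python
from h import *
w=load('w12')
f=lambda u,v,z:wat(w,(u+.5)/4+229.5,(v+.5)/4+149.5,z)
g=lambda u,v,z:wat(w,(u-400+.5)/4+384.5,(v+.5)/4+204.5,z)
c=[case(f(*p,47)) for p in [(95,87),(283,87),(277,347),(97,347)]];print('short',c,np.mean(c,0))
c=np.array([g(*p,40) for p in [(530,88),(660,100),(608,320),(483,318)]]);print(c,c.mean(0));m=c[2]+c[3]-c[0]-c[1];print(np.rad2deg(np.arctan2(m[1],m[0])))
```

```text
short [array([-83.5,  61.1]), array([-83.6, 101.2]), array([-23.7, 101.2]), array([-23.7,  60.3])] [-53.625  80.95 ]
[[487.2  90.2  40. ]
 [497.2 128.1  40. ]
 [560.8 116.1  40. ]
 [551.1  77.9  40. ]] [524.075 103.075  40.   ]
-10.790492675573171
```

The short carton is seated at (-53.6, 81) in the case frame, against the pocket centre at (-52, 80). The flask body is at (524,103) with yaw -11°.

```bash
python3 -m crank '[[[0,-1.8,5.3],[2,0,0],6.2],[[0,-1.8,5.3],[0,0,0],6.2],[[1.5,-1.8,5.2],[0,0,0],6.2],[[3,0,0],[0,0,0],6.2],[[0,0,0],[0,0,0],6.2]]'; python3 -c "
from h import *
goto([524.3,102.7,21],-11)
w=snap('wrist','w13')
"
```

```text
t: 18.62
ee_pos: [521.4, 103.0, 108.2]
orientation: [-1.067, 1.298, 1.072]
ft_force: [-0.2, 0.0, -0.2]
width: 62.1
t 18.62 pos [521.4 103.  108.2] w 62.1 F [-0.2  0.  -0.2] q6 -1.21
turn [ 0.2 -0.1 -0.3] rows 1.0
then shift cm (tool axes after turn) [ 8.72 -0.29  0.03] | with current axes [ 8.72 -0.34  0.05] dist 87.0
```

View pics/w13.png

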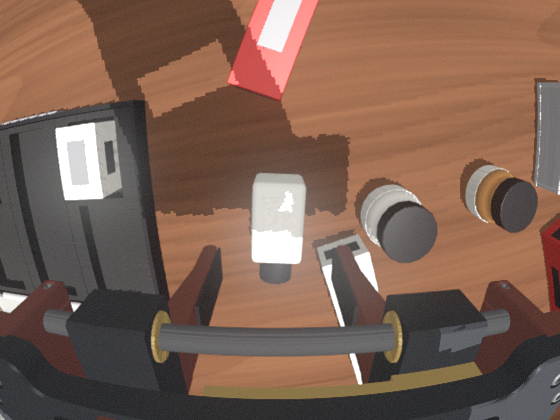

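```bash
python3 -m crank '[[[4,-0.2,0],[0,0,0],6.2],[[4,-0.1,0],[0,0,0],6.2],[[0.7,0,0],[0,0,0],6.2],[[0,0,0],[0,0,0],3.5],[[0,0,0],[0,0,0],3.5]]';python3 -m crank '[[[0,0,0],[0,0,0],3.5],[[0,0,0],[0,0,0],3.5],[[0,0,0],[0,0,0],3.5]]'; python3 -c "
from h import *
goto([524.3,102.7,21],-9)
"
```

```text
t: 19.3
ee_pos: [527.9, 102.3, 25.7]
orientation: [-1.068, 1.291, 1.066]
ft_force: [0.3, 0.3, -0.1]
width: 45.7
t: 19.68
ee_pos: [527.8, 102.4, 25.6]
orientation: [-1.069, 1.291, 1.067]
ft_force: [-1.6, -1.0, 8.1]
width: 39.7
t 19.68 pos [527.8 102.4  25.6] w 39.7 F [-1.6 -1.   8.1] q6 -1.21
turn [-1.9  0.   0.1] rows 1.0
then shift cm (tool axes after turn) [ 0.46  0.36 -0.02] | with current axes [ 0.46  0.36 -0.04] dist 6.0
```

```bash
python3 -m crank '[[[0,0,0],[0,0,0],5],[[0.45,0.3,0],[0,0,0],5],[[0,0,0],[0,0,0],5],[[0,0,0],[0,0,0],3.5],[[0,0,0],[0,0,0],3.5]]';python3 -m crank '[[[0,0,0],[0,0,0],3.5],[[0,0,0],[0,0,0],3.5]]'; python3 -c "
from h import *
goto(None,-9)
snap('wrist','w14')
"
```

```text
t: 20.3
ee_pos: [523.7, 102.8, 19.4]
orientation: [-1.068, 1.293, 1.068]
ft_force: [-0.0, -0.6, -0.5]
width: 39.9
t: 20.55
ee_pos: [523.8, 102.8, 19.5]
orientation: [-1.068, 1.293, 1.068]
ft_force: [-0.2, -0.5, -1.3]
width: 39.8
t 20.55 pos [523.8 102.8  19.5] w 39.8 F [-0.2 -0.5 -1.3] q6 -1.21
turn [-1.9 -0.  -0. ] rows 1.0
```

View pics/w14.png

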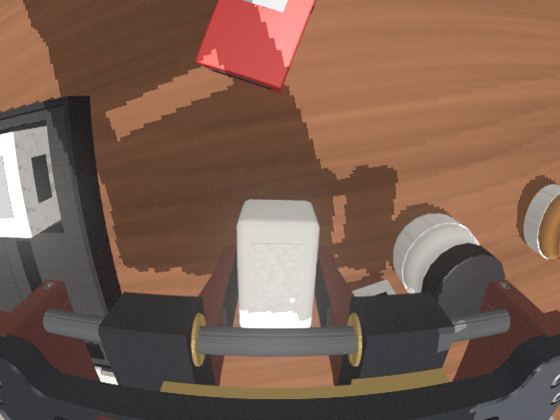

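```bash
python3 -m crank '[[[-3,0,0],[0,0,0],3.5],[[-3,0,0],[-1.9,0,0],3.5],[[-2,0,0],[0,0,0],3.5],[[0,0,-3],[0,0,0],3.5],[[0,0,-5],[0,0,0],3.5]]';python3 -c "
from h import *
t=wor(27,80);print(t)
goto([t[0],t[1],95],-9)
"
```

```text
t: 21.22
ee_pos: [511.8, 23.9, 100.1]
orientation: [-1.095, 1.277, 1.094]
ft_force: [0.9, -1.7, -1.0]
width: 39.9
[521.2 -56. ]
t 21.23 pos [511.8  23.9 100.1] w 39.9 F [ 0.9 -1.7 -1. ] q6 -1.39
turn [0.2 0.  0.1] rows 1.0
then shift cm (tool axes after turn) [ 0.51 -2.18 -7.75] | with current axes [ 0.51 -2.15 -7.75] dist 81.0
```

```bash
python3 -m crank '[[[0,-1.1,-3.9],[0,0,0],3.5],[[0,-1.05,-3.85],[0,0,0],3.5],[[1,0,0],[0,0,0],3.5],[[0,0,0],[0,0,0],3.5],[[0,0,0],[0,0,0],3.5]]';python3 -c "
from h import *
t=wor(27,80);print(t)
goto([t[0],t[1],26.5],-9)
snap('wrist','w15')
"
```

```text
t: 21.85
ee_pos: [520.0, -55.1, 89.4]
orientation: [-1.093, 1.279, 1.094]
ft_force: [-0.2, -0.2, -1.1]
width: 39.8
[521.2 -56. ]
t 21.85 pos [520.  -55.1  89.4] w 39.8 F [-0.2 -0.2 -1.1] q6 -1.54
turn [ 0.1  0.  -0. ] rows 1.0
then shift cm (tool axes after turn) [ 6.29 -0.13 -0.07] | with current axes [ 6.29 -0.13 -0.07] dist 63.0
```

View pics/w15.png

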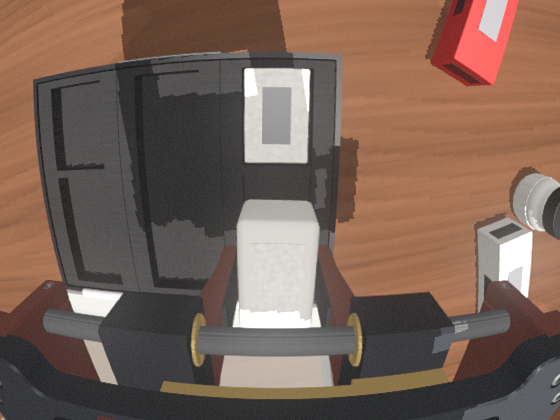

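```bash
python3 -m crank '[[[3,-0.1,-0.05],[0,0,0],3.5],[[2,0,0],[0,0,0],3.5],[[0.8,0,0],[0,0,0],3.5],[[0,0,0],[0,0,0],3.5]]';python3 -c "
from h import *
t=wor(27,80)
goto([t[0],t[1],26.5],-9)
"
```

```text
t: 22.4
ee_pos: [521.2, -56.2, 31.5]
orientation: [-1.093, 1.28, 1.094]
ft_force: [-0.4, -0.6, -1.5]
width: 40.0
t 22.40 pos [521.2 -56.2  31.5] w 40.0 F [-0.4 -0.6 -1.5] q6 -1.54
turn [ 0. -0. -0.] rows 1.0
then shift cm (tool axes after turn) [0.5  0.   0.02] | with current axes [0.5  0.   0.02] dist 5.0
```

```bash
python3 -m crank '[[[0.25,0,0],[0,0,0],3.5],[[0.15,0,0],[0,0,0],3.5],[[0.0,0,0],[0,0,0],3.5]]';python3 -m crank '[[[0,0,0],[0,0,0],5.2],[[0,0,0],[0,0,0],5.2],[[-3,0,0],[0,0,0],5.2],[[-5,0,0],[0,0,0],5.5],[[-5,0,0],[0,0,0],6]]';python3 -c "
from h import *
goto([643,161,150],9)
snap('wrist','w16')
"
```

```text
t: 22.78
ee_pos: [521.5, -56.8, 27.9]
orientation: [-1.093, 1.279, 1.092]
ft_force: [0.4, -0.3, -1.1]
width: 40.0
t: 23.4
ee_pos: [521.0, -56.7, 158.8]
orientation: [-1.092, 1.28, 1.093]
ft_force: [1.2, -0.5, -0.3]
width: 59.2
t 23.40 pos [521.  -56.7 158.8] w 59.2 F [ 1.2 -0.5 -0.3] q6 -1.54
turn [-18.   0.  -0.] rows 2.0
then shift cm (tool axes after turn) [  0.88 -15.46  19.59] | with current axes [ 0.88 -8.64 23.41] dist 250.0
```

View pics/w16.png

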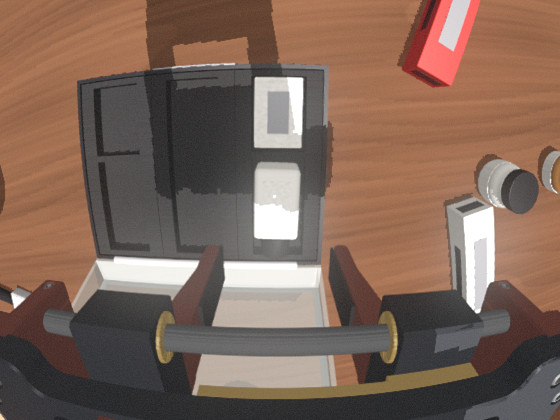

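```bash
python3 -m crank '[[[0,0,0],[-9,0,0],6.2],[[0,0,0],[-9,0,0],6.2],[[0,-3.9,4.9],[0,0,0],6.2],[[0,-3.9,4.9],[0,0,0],6.2],[[0,-3.9,4.9],[0,0,0],6.2]]';python3 -m crank '[[[0,-3.8,4.9],[0,0,0],6.2],[[0,0,0],[0,0,0],6.2]]'; python3 -c "
from h import *
goto([643,161,21],9)
snap('wrist','w17')
"
```

```text
t: 24.08
ee_pos: [614.6, 108.0, 157.6]
orientation: [-1.324, 1.131, 1.323]
ft_force: [1.1, -1.4, -0.6]
width: 62.4
t: 24.32
ee_pos: [645.2, 164.6, 157.3]
orientation: [-1.327, 1.127, 1.326]
ft_force: [0.5, 0.5, -0.0]
width: 62.0
t 24.32 pos [645.2 164.6 157.3] w 62.0 F [ 0.5  0.5 -0. ] q6 -1.50
turn [0.2 0.  0.1] rows 1.0
then shift cm (tool axes after turn) [13.63  0.27 -0.32] | with current axes [13.63  0.3  -0.33] dist 136.0
```

View pics/w17.png

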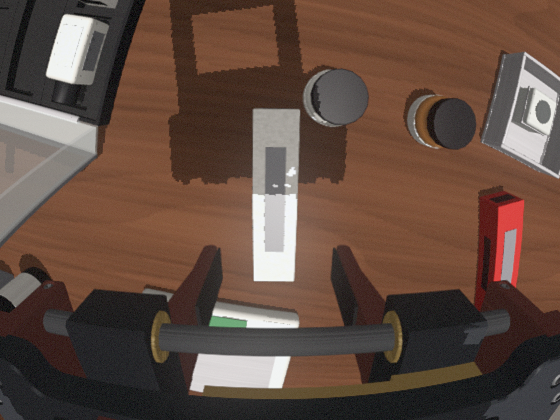

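Run:
```python
from h import *
w=load('w17')
c=np.array([wat(w,*p,40) for p in [(253,110),(299,109),(295,280),(253,280)]]);print(c.tolist(),c.mean(0))
m=c[2]+c[3]-c[0]-c[1];print(np.rad2deg(np.arctan2(m[1],m[0])),np.linalg.norm(m)/2)
goto([c[:,0].mean(),c[:,1].mean(),20],9)
# flask check
w=load('w16')
c=[case(wat(w,*p,47)) for p in [(256,165),(299,165),(298,238),(257,238)]];print('flask body',c,np.mean(c,0))
```

```text
[[567.2, 132.3, 40.0], [560.1, 170.6, 40.0], [721.0, 195.8, 40.0], [727.7, 154.8, 40.0]] [644.    163.375  40.   ]
8.441828220218431 162.46018743064405
t 24.38 pos [643.8 162.5 156.9] w 61.9 F [-0.3 -0.7 -0.3] q6 -1.50
turn [ 0.2 -0.  -0. ] rows 1.0
then shift cm (tool axes after turn) [13.69 -0.04  0.08] | with current axes [13.69 -0.04  0.08] dist 137.0
flask body [array([-8.7, 62.1]), array([-8.7, 98.9]), array([58.7, 99.3]), array([58.7, 61.7])] [25.  80.5]
```

```bash
python3 -m crank '[[[5,0.05,0],[0,0,0],6.2],[[5,0,0],[0,0,0],6.2],[[3.6,0,0],[0,0,0],6.2],[[0,0,0],[0,0,0],6.2],[[0,0,0],[0,0,0],6.2]]'; python3 -c "
from h import *
goto([643.6,162.2,20],8.7)
"
```

```text
t: 25.0
ee_pos: [643.7, 160.0, 22.9]
orientation: [-1.324, 1.13, 1.322]
ft_force: [1.0, 1.2, -0.3]
width: 62.1
t 25.00 pos [643.7 160.   22.9] w 62.1 F [ 1.   1.2 -0.3] q6 -1.50
turn [0.2 0.  0.1] rows 1.0
then shift cm (tool axes after turn) [ 0.29 -0.03  0.22] | with current axes [ 0.29 -0.03  0.22] dist 4.0
```

```bash
python3 -m crank '[[[0.25,0,0.2],[0,0,0],3.5],[[0,0,0],[0,0,0],3.5],[[0,0,0],[0,0,0],3.5],[[0,0,0],[0,0,0],3.5],[[0,0,0],[0,0,0],3.5]]'; python3 -m crank '[[[-1,0,0],[0,0,0],3.5],[[-3,0,0],[0,0,0],3.5],[[-4,0,0],[0,0,0],3.5],[[0,0,0],[0,0,0],3.5]]';python3 -c "
from h import *
goto([482,-130.8,105],-9)
snap('wrist','w18')
snap('scene','s18')
"
```

```text
t: 25.62
ee_pos: [643.3, 162.9, 20.1]
orientation: [-1.324, 1.13, 1.323]
ft_force: [-1.8, 0.7, 6.7]
width: 39.6
t: 26.12
ee_pos: [645.0, 163.2, 102.7]
orientation: [-1.326, 1.126, 1.32]
ft_force: [-0.4, 0.2, -1.4]
width: 40.0
t 26.12 pos [645.  163.2 102.7] w 40.0 F [-0.4  0.2 -1.4] q6 -1.50
turn [18.   0.1  0.3] rows 2.0
then shift cm (tool axes after turn) [ -0.23  11.5  -31.59] | with current axes [ -0.37  20.7  -26.49] dist 336.0
```

View pics/w18.png

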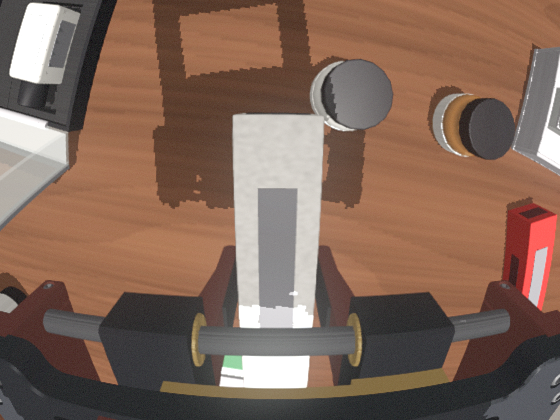

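View pics/s18.png

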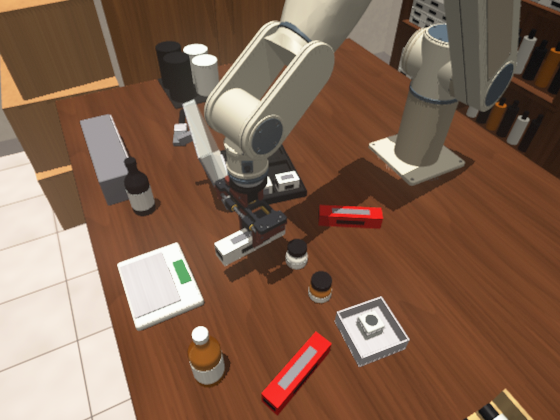

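```bash
python3 -m crank '[[[-2,0,0],[9,0,0],3.5],[[0,0,0],[9,0,0],3.5],[[0,5.5,-2],[0,0,0],3.5],[[0,5,-3],[0,0,0],3.5],[[0,1,-5.5],[0,0,0],3.5]]'; python3 -m crank '[[[0,0,-5.5],[0,0,0],3.5],[[0,0,-5.5],[0,0,0],3.5],[[0,0,-5.5],[0,0,0],3.5],[[0,0,-4],[0,0,0],3.5],[[0,0,0],[0,0,0],3.5]]';python3 -c "
from h import *
goto([482,-130.8,100],-9)
snap('wrist','w19')
snap('scene','s19')
"
```

```text
t: 26.85
ee_pos: [508.1, 77.2, 117.2]
orientation: [-1.093, 1.282, 1.099]
ft_force: [1.9, -0.3, -1.3]
width: 39.9
t: 27.48
ee_pos: [479.2, -127.4, 117.8]
orientation: [-1.088, 1.283, 1.092]
ft_force: [-1.2, 0.7, -1.4]
width: 39.8
t 27.48 pos [ 479.2 -127.4  117.8] w 39.8 F [-1.2  0.7 -1.4] q6 -1.69
turn [-0.2  0.  -0.1] rows 1.0
then shift cm (tool axes after turn) [ 1.78 -0.33 -0.29] | with current axes [ 1.78 -0.33 -0.29] dist 18.0
```

View pics/w19.png

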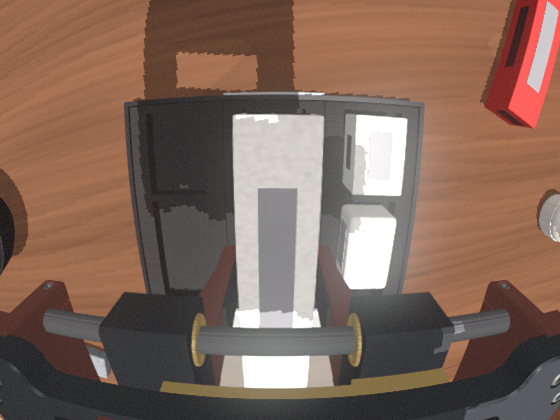

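View pics/s19.png

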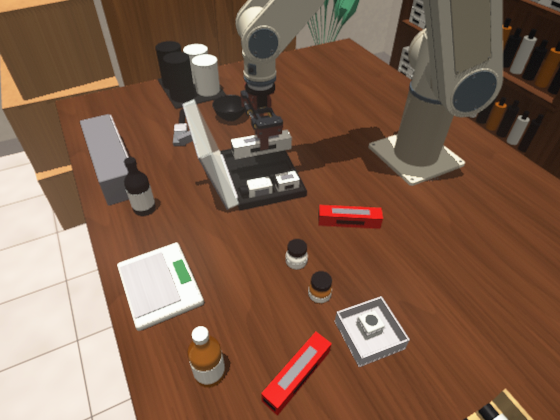

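Run:
```python
from h import *
w=load('w19')
c=[case(wat(w,*p,137.5)) for p in [(233,115),(323,115)]];print(c,np.linalg.norm(c[0]-c[1]))
print('tcp',case([479.2,-127.4]))
```

```text
[array([-84.4, -15.4]), array([-84.3,  23.9])] 39.30012722625717
tcp [-3.3  2.9]
```

```bash
python3 -m crank '[[[4,-0.25,-0.3],[-0.2,0,0],3.5],[[3,0,0],[0,0,0],3.5],[[1.3,0,0],[0,0,0],3.5],[[0,0,0],[0,0,0],3.5]]';python3 -c "
from h import *
print(case(get_obs()['ee_pos']))
goto([482,-130.8,27],-9)
snap('wrist','w20')
"
```

```text
t: 28.08
ee_pos: [482.2, -127.8, 35.3]
orientation: [-1.095, 1.279, 1.098]
ft_force: [0.1, -0.1, -1.3]
width: 39.5
[-0.3  2.9]
t 28.07 pos [ 482.2 -127.8   35.3] w 39.5 F [ 0.1 -0.1 -1.3] q6 -1.70
turn [ 0.3  0.  -0.1] rows 1.0
then shift cm (tool axes after turn) [ 0.83 -0.03 -0.29] | with current axes [ 0.83 -0.03 -0.3 ] dist 9.0
```

View pics/w20.png

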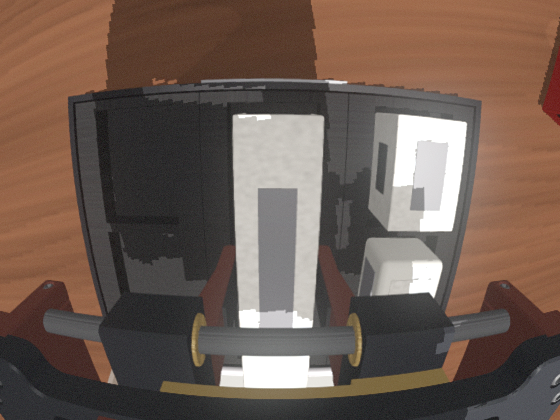

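```bash
python3 -m crank '[[[0,0,-0.2],[0.2,0,0],3.5],[[0,0,0],[0,0,0],3.5],[[0,0,0],[0,0,0],3.5],[[0,0,0],[0,0,0],3.5]]';python3 -c "
from h import *
for i in range(4): print(case(get_obs()['ee_pos']),get_obs()['ee_pos'][2]); snap('wrist','w21')
goto([482,-130.8,27],-9)
"
```

```text
t: 28.62
ee_pos: [482.5, -130.9, 36.4]
orientation: [-1.093, 1.279, 1.092]
ft_force: [-0.9, -0.4, -1.3]
width: 39.8
[ 0.5 -0.1] 36.36629123046518
[ 0.4 -0. ] 36.26565264345988
[ 0.4 -0. ] 36.18706571715415
[ 0.4 -0. ] 36.121504416644804
t 28.82 pos [ 482.3 -130.8   36.1] w 40.0 F [-0.5  0.2 -0.6] q6 -1.70
turn [-0.  0. -0.] rows 1.0
then shift cm (tool axes after turn) [ 0.91  0.03 -0.  ] | with current axes [ 0.91  0.03 -0.  ] dist 9.0
```

```bash
python3 -m crank '[[[0.3,0.1,0],[0,0,0],3.5],[[0.3,0,0],[0,0,0],3.5],[[0.15,0,0],[0,0,0],3.5],[[0,0,0],[0,0,0],3.5]]';python3 -c "
from h import *
print(case(get_obs()['ee_pos']))
goto([482,-130.8,27],-9)
"
```

```text
t: 29.32
ee_pos: [481.3, -130.7, 28.4]
orientation: [-1.093, 1.28, 1.093]
ft_force: [0.4, -0.6, -1.2]
width: 39.5
[-0.7  0. ]
t 29.32 pos [ 481.3 -130.7   28.4] w 39.5 F [ 0.4 -0.6 -1.2] q6 -1.70
turn [ 0.  0. -0.] rows 1.0
then shift cm (tool axes after turn) [ 0.14 -0.07 -0.  ] | with current axes [ 0.14 -0.07 -0.  ] dist 2.0
```

In the pocket with no contact force. Lower the last millimetre and release.

```bash
python3 -m crank '[[[0.12,0,0],[0,0,0],3.5],[[0,0,0],[0,0,0],3.5]]'; python3 -m crank '[[[0,0,0],[0,0,0],5.2],[[0,0,0],[0,0,0],5.2],[[-3,0,0],[0,0,0],5.2],[[-5,0,0],[0,0,0],5.5],[[-5,0,0],[0,0,0],6]]';python3 -m crank '[[[-5,0,0],[0,0,0],6],[[-5,3,0],[0,0,0],6],[[0,0,0],[0,0,0],6]]';python3 -c "
from h import *
goto(None,-9)
snap('wrist','w22')
snap('scene','s22')
"
```

```text
t: 29.58
ee_pos: [481.4, -130.7, 27.3]
orientation: [-1.093, 1.279, 1.093]
ft_force: [0.7, 0.2, -1.3]
width: 39.8
t: 30.2
ee_pos: [481.1, -130.6, 158.6]
orientation: [-1.092, 1.28, 1.093]
ft_force: [1.6, 0.5, 0.3]
width: 59.4
t: 30.58
ee_pos: [452.5, -126.4, 261.1]
orientation: [-1.097, 1.276, 1.087]
ft_force: [0.6, -0.6, 0.0]
width: 59.6
t 30.57 pos [ 452.5 -126.4  261.1] w 59.6 F [ 0.6 -0.6  0. ] q6 -1.71
turn [-0.  -0.1  0.4] rows 1.0
```

View pics/w22.png

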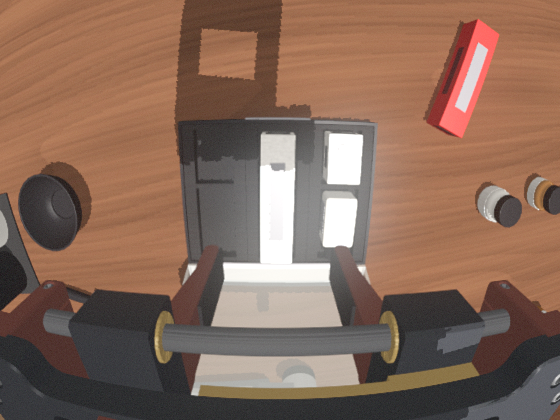

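View pics/s22.png

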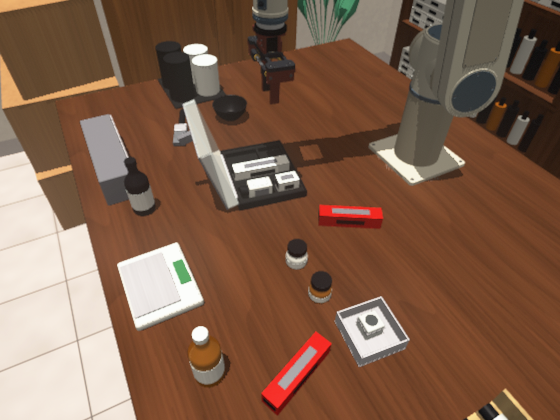

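Run:
```python
from h import *
w=load('w22');p=w['pixels'][:,:,::-1]
cv2.imwrite('pics/z6.png',cv2.resize(p[110:280,175:385],None,fx=3.5,fy=3.5,interpolation=cv2.INTER_CUBIC))
p=load('s22')['pixels'][:,:,::-1]
cv2.imwrite('pics/z7.png',cv2.resize(p[130:215,200:310],None,fx=6,fy=6,interpolation=cv2.INTER_CUBIC))
```

```text
(no output)
```

View pics/z6.png

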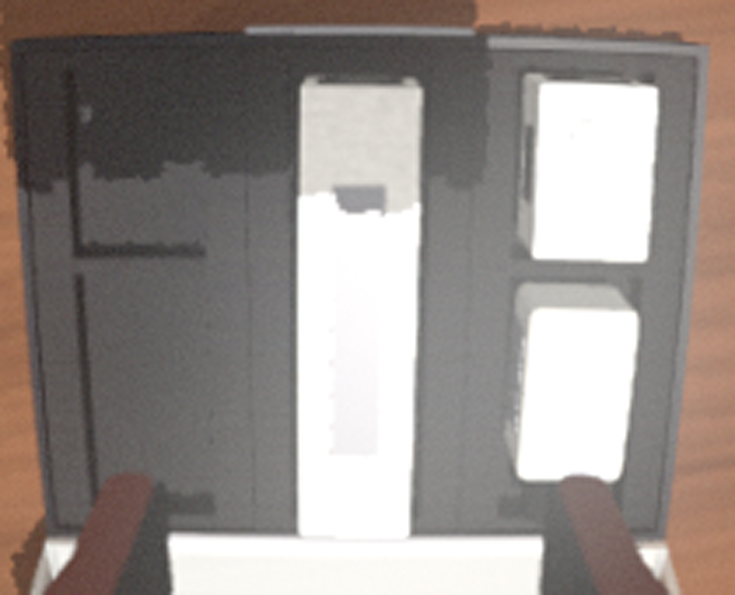

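View pics/z7.png

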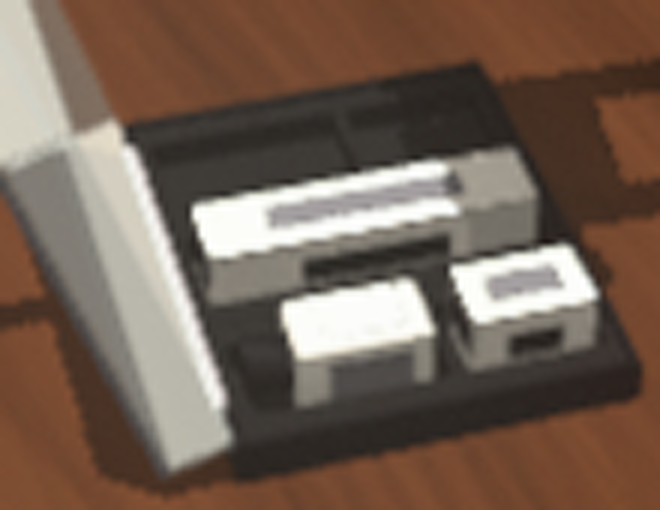

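Run:
```python
from h import *
w=load('w22');s=load('s22')
f=lambda u,v,z:wat(w,(u+.5)/3.5+174.5,(v+.5)/3.5+109.5,z)
for n,q in [('long',[(300,85),(423,85),(410,537),(300,537)]),('short',[(537,86),(658,86),(646,261),(533,261)]),('flask',[(529,308),(638,308),(627,480),(528,480)])]:
    c=np.array([case(f(*p,47)) for p in q]);print(n,c.tolist(),c.mean(0).round(1))
g=lambda u,v,z:case(at(s,(u+.5)/6+199.5,(v+.5)/6+129.5,z))
print('scene long z47',[g(*p,47).tolist() for p in [(192,205),(212,258),(537,200),(515,150)]])
print('scene short',[g(*p,47).tolist() for p in [(450,265),(470,325),(600,295),(570,243)]])
print('flask',[g(*p,47).tolist() for p in [(281,300),(297,358),(436,335),(413,280)]])
```

```text
long [[-82.4, -18.5], [-82.5, 22.0], [82.5, 19.8], [82.5, -21.2]] [0.  0.5]
short [[-82.7, 59.8], [-83.9, 101.4], [-23.1, 100.4], [-22.6, 60.4]] [-53.1  80.5]
flask [[-5.9, 59.7], [-6.0, 98.8], [60.2, 100.0], [59.5, 62.7]] [27.  80.3]
scene long z47 [[80.8, -24.2], [81.1, 17.4], [-80.5, 21.7], [-83.0, -19.0]]
scene short [[-25.1, 55.8], [-21.0, 99.1], [-85.7, 97.2], [-84.9, 57.3]]
flask [[57.7, 56.3], [61.0, 97.2], [-4.0, 101.1], [-5.2, 60.9]]
```

Everything is seated; the position estimates are within 3 mm of the pocket centres. Now I'll return to the fin and shut the lid.

```bash
python3 -m crank '[[[0,-5,0],[0,0,0],4.5],[[0,-5,0],[0,0,0],4.5],[[0,-5,0],[0,0,0],4.5],[[0,-5,0],[0,0,0],4.5],[[0,-5,0],[0,0,0],4.5]]';python3 -m crank '[[[0,0,0],[0,0,0],4.5]]';python3 -c "
from h import *
goto([702,-166,147],-9)
snap('wrist','w23')
snap('scene','s23')
"
```

```text
t: 31.3
ee_pos: [699.8, -165.1, 253.9]
orientation: [-1.09, 1.282, 1.096]
ft_force: [0.6, -0.7, 0.3]
width: 45.1
t: 31.42
ee_pos: [700.5, -165.1, 253.0]
orientation: [-1.091, 1.281, 1.096]
ft_force: [-0.6, 0.7, 0.3]
width: 45.3
t 31.43 pos [ 700.5 -165.1  253. ] w 45.3 F [-0.6  0.7  0.3] q6 -1.66
turn [ 0.   0.  -0.2] rows 1.0
then shift cm (tool axes after turn) [10.6  -0.17 -0.06] | with current axes [10.6  -0.2  -0.07] dist 106.0
```

View pics/w23.png

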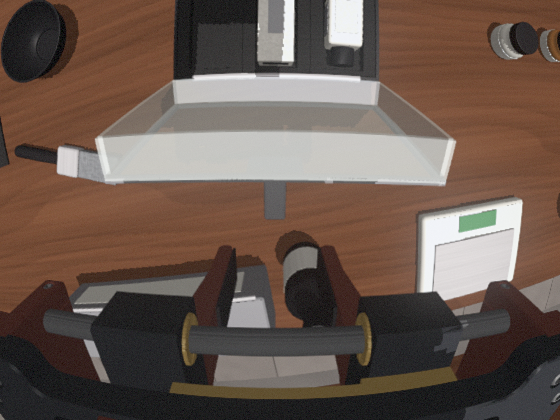

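View pics/s23.png

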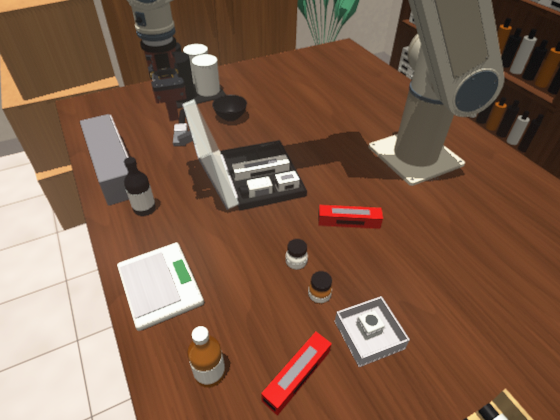

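```bash
python3 - <<'E'
from h import *
t=load('top0'); print(at(t,363,108,60),at(t,370,91,130)); w=load('w23'); print([wat(w,*p,z).tolist() for p,z in [((300,255),80),((305,290),80),((275,200),150),((275,218),145)]])
E
python3 -m crank '[[[4,-0.1,0],[0,0,0],3.5],[[3.5,-0.1,0],[0,0,0],3.5],[[0,0,0],[0,0,0],3.5]]'; python3 -c "
from h import *
goto([702,-166,147],-9)
snap('wrist','w24')
"
```

```text
[ 815.5 -143.9   60. ] [ 839.8 -151.3  130. ]
[[781.9, -150.4, 80.0], [829.8, -150.4, 80.0], [693.2, -164.9, 150.0], [710.9, -167.7, 145.0]]
t: 31.9
ee_pos: [697.2, -164.7, 178.9]
orientation: [-1.088, 1.284, 1.098]
ft_force: [0.9, 0.1, 0.7]
width: 35.3
t 31.90 pos [ 697.2 -164.7  178.9] w 35.3 F [0.9 0.1 0.7] q6 -1.66
turn [-0.   0.  -0.4] rows 1.0
then shift cm (tool axes after turn) [ 3.19 -0.49 -0.05] | with current axes [ 3.19 -0.52 -0.06] dist 32.0
```

View pics/w24.png

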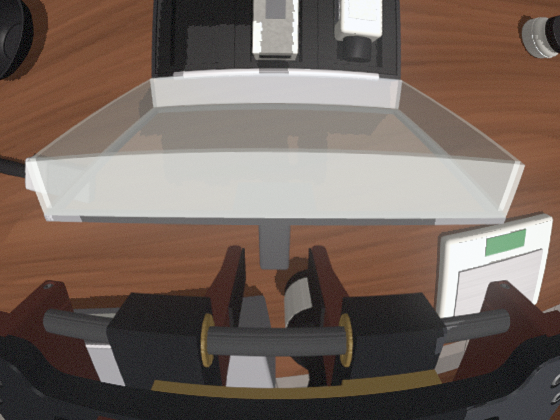

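```bash
python3 -m crank '[[[1.6,-0.4,0],[0,0,0],3.5],[[1.6,-0.2,0],[0,0,0],3.5],[[0,0,0],[0,0,0],0.8],[[0,0,0],[0,0,0],0.8],[[0,0,0],[0,0,0],0.8]]'; python3 -m crank '[[[0,0,0],[0,0,0],0.8],[[0,0,0],[0,0,0],0.8]]'; python3 -c "
from h import *
goto([701.3,-166.6,146.7],-9)
f=lambda th:np.array([24+175*np.sin(th)+60*np.cos(th), -175*np.cos(th)+60*np.sin(th)])
ths=np.arange(1.93,-0.01,-0.0965)
P=np.array([f(t) for t in ths]); d=np.diff(P,axis=0)
for t,q,e in zip(ths,P,d): print(round(t,2),q.round(0),(-e/10).round(2))
"
```

```text
t: 32.58
ee_pos: [706.6, -167.3, 150.7]
orientation: [-1.094, 1.28, 1.092]
ft_force: [0.8, -5.1, -2.1]
width: 12.7
t: 32.83
ee_pos: [706.6, -167.4, 150.6]
orientation: [-1.094, 1.28, 1.092]
ft_force: [-0.9, -5.0, -1.8]
width: 12.3
t 32.83 pos [ 706.6 -167.4  150.6] w 12.3 F [-0.9 -5.  -1.8] q6 -1.66
turn [-0.  -0.1  0. ] rows 1.0
then shift cm (tool axes after turn) [ 0.39  0.53 -0.  ] | with current axes [ 0.39  0.53 -0.  ] dist 7.0
1.93 [167. 118.] [-1.07  1.43]
1.83 [177. 103.] [-0.92  1.53]
1.74 [187.  88.] [-0.77  1.61]
1.64 [194.  72.] [-0.61  1.68]
1.54 [201.  55.] [-0.45  1.73]
1.45 [205.  38.] [-0.28  1.76]
1.35 [208.  20.] [-0.11  1.78]
1.25 [209.   3.] [0.06 1.78]
1.16 [208. -15.] [0.23 1.77]
1.06 [206. -33.] [0.4  1.74]
0.96 [202. -50.] [0.57 1.69]
0.87 [196. -67.] [0.73 1.63]
0.77 [189. -84.] [0.88 1.55]
0.68 [180. -99.] [1.03 1.46]
0.58 [ 170. -114.] [1.16 1.35]
0.48 [ 158. -127.] [1.29 1.24]
0.39 [ 145. -140.] [1.4  1.11]
0.29 [ 131. -151.] [1.5  0.97]
0.19 [ 116. -160.] [1.59 0.82]
0.1 [ 101. -168.] [1.66 0.66]
```

Width 12.3 mm suggests the fin is only caught near its edge. I'll regrip 5 mm nearer the lid and lower.

```bash
python3 -m crank '[[[0,0,0],[0,0,0],3.5],[[0,0,0],[0,0,0],3.5],[[0.4,0.55,0],[0,0,0],3.5],[[0,0,0],[0,0,0],3.5],[[0,0,0],[0,0,0],0.8]]'; python3 -m crank '[[[0,0,0],[0,0,0],0.8],[[0,0,0],[0,0,0],0.8],[[0,0,0],[0,0,0],0.8]]'; python3 -c "
from h import *
goto([701.3,-166.6,146.7],-9)
"
```

```text
t: 33.45
ee_pos: [701.1, -165.3, 146.4]
orientation: [-1.093, 1.279, 1.093]
ft_force: [0.2, -0.9, 0.5]
width: 28.2
t: 33.83
ee_pos: [701.1, -166.5, 146.5]
orientation: [-1.094, 1.28, 1.092]
ft_force: [-0.9, -5.2, -0.0]
width: 15.5
t 33.83 pos [ 701.1 -166.5  146.5] w 15.5 F [-0.9 -5.2 -0. ] q6 -1.66
turn [-0.  -0.1  0. ] rows 1.0
then shift cm (tool axes after turn) [-0.02 -0.02 -0.  ] | with current axes [-0.02 -0.02 -0.  ] dist 0.0
```

```bash
python3 -m crank '[[[-1.05,1.45,0],[0,0,0],0.8],[[-0.9,1.55,0],[0,0,0],0.8],[[-0.75,1.6,0],[0,0,0],0.8],[[-0.6,1.7,0],[0,0,0],0.8],[[-0.45,1.75,0],[0,0,0],0.8]]'; python3 -m crank '[[[-0.3,1.75,0],[0,0,0],0.8],[[-0.1,1.8,0],[0,0,0],0.8],[[0.05,1.8,0],[0,0,0],0.8],[[0.25,1.75,0],[0,0,0],0.8],[[0.4,1.75,0],[0,0,0],0.8]]'; python3 -c "
from h import *
o=get_obs();print(case(o['ee_pos']))
goto(None,-9)
snap('scene','s25')
"
```

```text
t: 34.45
ee_pos: [621.7, -153.4, 183.8]
orientation: [-1.094, 1.279, 1.091]
ft_force: [2.8, -4.8, -7.5]
width: 16.2
t: 35.08
ee_pos: [536.3, -139.4, 182.7]
orientation: [-1.096, 1.275, 1.088]
ft_force: [3.5, -1.3, 3.7]
width: 16.0
[54.9  0. ]
t 35.08 pos [ 536.3 -139.4  182.7] w 16.0 F [ 3.5 -1.3  3.7] q6 -1.69
turn [-0.  -0.   0.4] rows 1.0
```

View pics/s25.png

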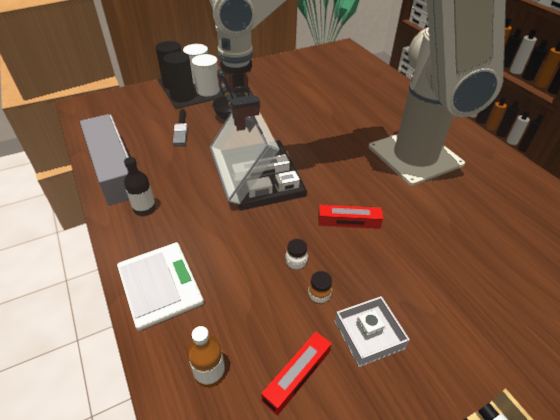

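```bash
python3 -m crank '[[[0.55,1.7,0],[0,0,0],0.8],[[0.75,1.65,0],[0,0,0],0.8],[[0.9,1.55,0],[0,0,0],0.8],[[1.05,1.45,0],[0,0,0],0.8],[[1.15,1.35,0],[0,0,0],0.8]]'; python3 -m crank '[[[1.3,1.25,0],[0,0,0],0.8],[[1.4,1.1,0],[0,0,0],0.8],[[1.5,0.95,0],[0,0,0],0.8],[[1.4,0.75,0],[0,0,0],0.8],[[0,0,0],[0,0,0],0.8]]'; python3 -c "
from h import *
o=get_obs();print(case(o['ee_pos']))
goto(None,-9)
"
```

```text
t: 35.75
ee_pos: [458.7, -126.6, 137.9]
orientation: [-1.093, 1.278, 1.091]
ft_force: [-0.8, 3.5, 5.4]
width: 15.8
t: 36.38
ee_pos: [417.5, -119.8, 80.4]
orientation: [-1.09, 1.28, 1.094]
ft_force: [1.1, 6.0, -3.4]
width: 16.0
[-65.4   0.8]
t 36.38 pos [ 417.5 -119.8   80.4] w 16.0 F [ 1.1  6.  -3.4] q6 -1.72
turn [-0.1  0.1 -0.1] rows 1.0
```

```bash
python3 -m crank '[[[0.5,0.3,0],[0,0,0],0.8],[[0.4,0.15,0],[0,0,0],0.8],[[0.3,0.1,0],[0,0,0],0.8],[[0,0,0],[0,0,0],0.8]]'; python3 -m crank '[[[0.3,0,0],[0,0,0],0.8],[[0,0,0],[0,0,0],0.8]]'; python3 -c "
from h import *
goto(None,-9)
snap('scene','s26')"
```

```text
t: 36.88
ee_pos: [412.6, -119.0, 69.1]
orientation: [-1.091, 1.279, 1.093]
ft_force: [-0.1, 7.4, -0.6]
width: 16.0
t: 37.12
ee_pos: [411.6, -118.8, 66.0]
orientation: [-1.09, 1.281, 1.095]
ft_force: [-2.7, 6.4, 0.2]
width: 15.8
t 37.12 pos [ 411.6 -118.8   66. ] w 15.8 F [-2.7  6.4  0.2] q6 -1.72
turn [-0.   0.1 -0.2] rows 1.0
```

```bash
python3 -m crank '[[[0.2,0,0],[0,0,0],0.8],[[0,0,0],[0,0,0],0.8]]'; python3 -m crank '[[[0.2,0,0],[0,0,0],0.8],[[0,0,0],[0,0,0],0.8]]'; python3 -c "
from h import *
s=snap('scene','s26',6,(210,120,310,220))"
```

```text
t: 37.42
ee_pos: [411.1, -118.7, 63.9]
orientation: [-1.089, 1.281, 1.096]
ft_force: [-4.9, 5.8, 1.9]
width: 15.8
t: 37.67
ee_pos: [411.4, -118.8, 63.2]
orientation: [-1.089, 1.281, 1.095]
ft_force: [-9.0, 7.8, 25.2]
width: 16.0
```

View pics/s26.png

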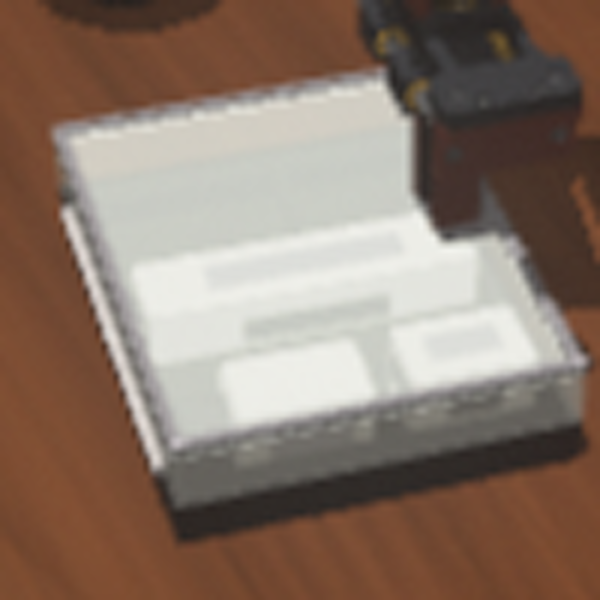

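Resistance reached at TCP z = 63 mm (grip point at its shut height). Release, clear and check the lid angle.

```bash
python3 -m crank '[[[0,0,0],[0,0,0],4],[[0,0,0],[0,0,0],4],[[-3,0,0],[0,0,0],4],[[-5,0,0],[0,0,0],4],[[-5,0,0],[0,0,0],5]]'; python3 -m crank '[[[-3,0,5],[0,0,0],5],[[0,0,5.5],[0,0,0],5],[[0,0,5.5],[0,0,0],5],[[0,0,5.5],[0,0,0],5],[[0,0,5.5],[0,0,0],5]]'; python3 -m crank '[[[0,0,5.5],[0,0,0],5],[[0,0,5.5],[0,0,0],5],[[0,0,5.5],[0,0,0],5],[[0,0,0],[0,0,0],5]]';python3 - <<'E'
from h import *
t=snap('top','t27'); s=snap('scene','s27')
cv2.imwrite('pics/z8.png',cv2.resize(t['pixels'][165:275,300:420,::-1],None,fx=5,fy=5,interpolation=cv2.INTER_CUBIC))
cv2.imwrite('pics/z9.png',cv2.resize(s['pixels'][120:220,210:310,::-1],None,fx=6,fy=6,interpolation=cv2.INTER_CUBIC))
E
```

```text
t: 38.35
ee_pos: [412.6, -119.8, 193.2]
orientation: [-1.092, 1.28, 1.093]
ft_force: [-0.0, -0.2, -0.3]
width: 46.6
t: 38.98
ee_pos: [455.2, 148.7, 222.1]
orientation: [-1.093, 1.279, 1.092]
ft_force: [1.1, -0.4, 1.1]
width: 49.8
t: 39.48
ee_pos: [481.2, 313.1, 221.7]
orientation: [-1.095, 1.277, 1.095]
ft_force: [-0.5, -0.2, -0.5]
width: 50.0
```

View pics/z8.png

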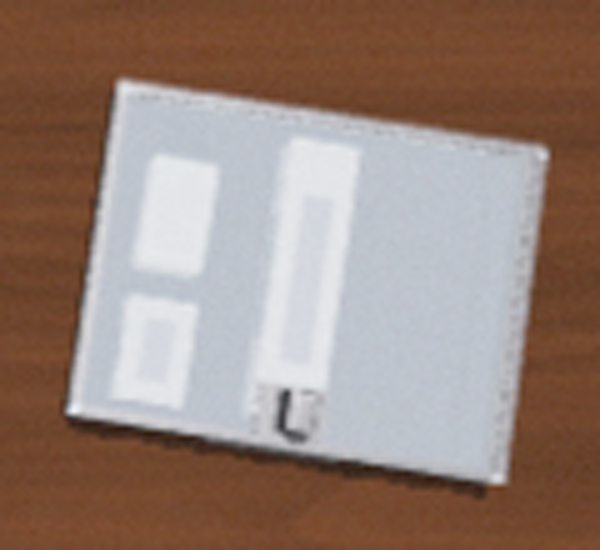

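View pics/z9.png

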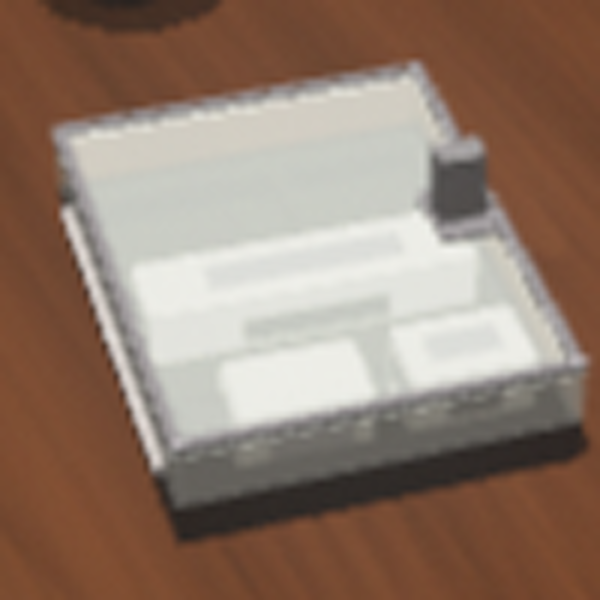

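View pics/t27.png

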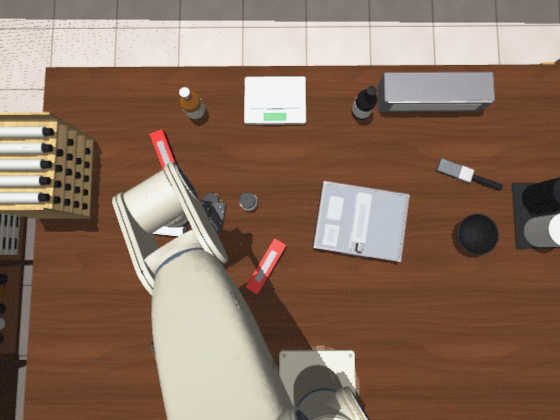

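Run:
```python
from h import *
im=load('t27'); s=load('s27')
z2=lambda u,v:((u+.5)/5+299.5,(v+.5)/5+164.5); z3=lambda u,v:((u+.5)/6+209.5,(v+.5)/6+119.5)
def tri(a,b):
    o1,d1=ray(im,*a);o2,d2=ray(s,*b)
    t=np.linalg.lstsq(np.stack([d1,-d2],1),o2-o1,rcond=None)[0]
    p,q=o1+t[0]*d1,o2+t[1]*d2
    return ((p+q)/2).round(1),round(np.linalg.norm(p-q),1)
for n,a,b in [('rl',(120,80),(168,447)),('rr',(547,150),(55,130)),('fr',(501,483),(420,63)),('fl',(70,414),(586,363)),('fin top',(300,408),(460,147))]: print(n,tri(z2(*a),z3(*b)))
# predicted scene pixel positions of front corners for th
for th in [0,.03,.06,.1]:
    r=[]
    for y in (-125,125):
        x=98-196*np.cos(th)+34*np.sin(th); z=24+196*np.sin(th)+34*np.cos(th); p=wor(x,y); q=proj(s,[p[0],p[1],z]); r.append(((q+.5-np.array([210,120]))*6-.5).round(0).tolist())
    x=98-175*np.cos(th)+74*np.sin(th);z=24+175*np.sin(th)+74*np.cos(th);p=wor(x,0);q=proj(s,[p[0],p[1],z]);r.append(((q+.5-np.array([210,120]))*6-.5).round(0).tolist())
    print(th,r)
for y in (-125,125): p=wor(98,y); q=proj(s,[p[0],p[1],58]);print('rear',((q+.5-np.array([210,120]))*6-.5).round(0))
```

```text
rl (array([598. , -24.1,  62.4]), np.float64(2.1))
rr (array([ 555.8, -271.2,   58.6]), np.float64(0.7))
fr (array([ 364.7, -236.9,   62.9]), np.float64(1.3))
fl (array([404.5,   7.2,  61.2]), np.float64(1.2))
fin top (array([ 406.3, -116.7,  101.6]), np.float64(0.2))
0 [[418.0, 70.0], [587.0, 370.0], [458.0, 151.0]]
0.03 [[416.0, 61.0], [586.0, 361.0], [454.0, 142.0]]
0.06 [[414.0, 52.0], [584.0, 351.0], [450.0, 134.0]]
0.1 [[410.0, 40.0], [581.0, 339.0], [443.0, 124.0]]
rear [ 50. 134.]
rear [172. 457.]
```

View pics/s27.png

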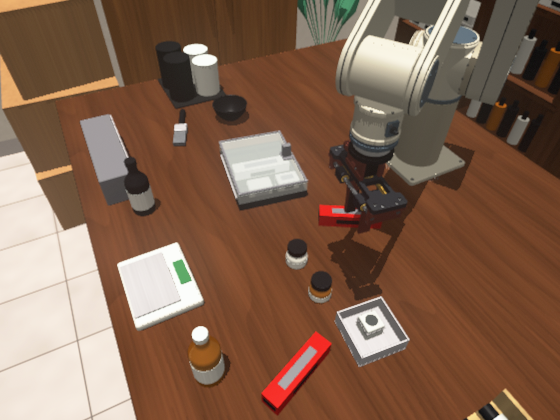

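The case is shut at (262,165), the tin is in the bin at (371,322), both jars are upright at (297,253) and (320,287), and the arm is clear. Handing in.

```bash
python3 -c "
from h import *
print(get_obs()['t'], get_obs()['ft_force']); print(close_job())"
```

```text
39.575 [-1.10924817 -0.82027902  0.93745842]
the job is handed in; nothing more can be done
None
```

I opened the lid to about 1.95 rad and put the tin in the bin. I then packed the three goods on the table: the short carton and the bottle in the left insert, the long carton in the middle pocket. The lid is shut again. I handed the job in at 39.6 s, and the hand-in gives no verdict.

- **Packing:** With the lid open, every item measured within about 2 mm of its pocket centre in the wrist picture. The tops fitted a height of 47 mm, which means they sit on the pocket floor.
- **Lid:** It met about 25 N of resistance at its shut height. The pictures put it at roughly 0 to 0.02 rad, under the 0.06 limit.
- **Surroundings:** The last picture shows the tin in the bin, both jars standing where they were, and the arm clear of everything.
- **Forces:** Setting down the short carton reached 33 N at the wrist for a moment, and the later placings were gentler.
- **Disagreements and regrips:**
    - The camera corner estimates differed by 2 to 4 mm, about the calibration limit.
    - I gripped the lid fin a second time for both opening and closing; before closing, the first grip had caught only its edge.
    - I also gripped the bottle again, lower down.

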